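# Make up the dinner board and the tea board

### The arm

A 6-joint arm with a two-finger parallel gripper is mounted at the origin on the work surface; the furniture and walls round the work are solid. World frame = base frame: x ahead of the robot, y to its left, z up, the work surface at z = 0. Lengths are in m, angles in rad, forces in N, time in s.
With the tool pointing down it reaches from about 0.35 to 0.975 m from the base axis. Payload 17.4 kg.
Tool frame: the origin (TCP) lies at the very end of the fingers, on their centre line; the grasp point (between the pads) lies 19 mm behind it; z points along the fingers, y is the direction in which the jaws open and shut (so a half turn about z gives the same grasp; the last joint's range is limited). The gripper opens to 85 mm and grips with 20 to 120 N. Pads are 22 mm wide; open, the fingers measure 114 mm over their backs; the gripper's body (76 mm by 85 mm) begins 54 mm behind the grasp point. The pads swing forward as they close: fully open they stand 13 mm farther back than shut.
Start: joints at [-1.26, 0.116, 1.442, -0, 1.584, -0.038], TCP at [0.231, -0.634, 0.192] pointing down, gripper open.
Joint ranges: [-2.83, 2.83], [-0.83, 2.19], [0.07, 2.5], [-1.14, 4.28], [0.01, 3], [-2.97, 2.97]. Speed limits (rad/s): [1.89, 1.89, 2.22, 3.14, 3.14, 3.14].

### API

Orientations are given as a 3x3 rotation matrix whose columns are the frame's x, y, z axes.
In Python, from rig import ctrl gives the robot as it stands.
- The arm moves only by the tool carry_out, never from a script. Its argument "commands" is a list of rows, each a list of 3 entries, a list of its own where there are three numbers: the shift along the tool's x, y, z each as a share of 15 cm, from -1 to 1, then the turn about the tool's z as a share of 120 degrees, from -1 to 1, then the opening, from 0 (shut) to 1 (fully open). In form: [[[tx, ty, tz], spin, fingers], ...]. A call has exactly 5 rows; each row is the pose to reach, as a shift and turn from the pose commanded when the call began, along the tool's axes at that moment; what a row does not reach only later rows make up. A row lasts 1/8 s, in which the tool goes at most 62.5 mm and 10.7 degrees, less where a joint would pass 70% of its speed; a pose out of reach is approached as far as the arm can. A call with a number of a shift or a turn outside -1 to 1 is refused whole. A call with a gripper value outside its range is refused whole. The fingers move at their own pace and stop on an object; "newtons" is the grip in N (left out, the last holds). Time passes only in rows, so rows that repeat a pose let the fingers close, or fill a call up. It gives the time, the measured TCP pose, the force and the opening at its end, in the units of the state.
- ctrl.get_obs(): the state, without advancing time (a new reading comes with each control period).
- ctrl.grab_frame(name): name is "scene" or "side" or "wrist"; returns a dict with "color" (420x560x3 uint8, blue, green, red), "range_z" (420x560 float32, m along the optical axis (not along the pixel's ray), 0 where there is no reading), "fovy" (degrees; the focal length in pixels is half the picture's height over the tangent of half this angle, whatever the lens; pixels are square), "cx", "cy" (the principal point, pixels), "R" (3x3) and "t" (3): a world point X has camera coordinates R X + t; the wrist camera has in their place "tool_from_camera" (4x4, takes a point from camera to tool coordinates, whose origin is the TCP and whose axes are the flange's). Camera axes: x right, y down, z forward; pixel columns grow to the right and rows downward; lengths in m; the calibration is good to about 2 mm. A picture is of the moment at which its call begins: read the wrist's pose just before it.
- ctrl.close_job(): hands the job in, once; it reports no verdict.
The state is a dict: "clock": time; "joints": joint angles; "dq": joint speeds; "joint_torque": joint torques, N m; "position": TCP position; "tcp_rot": TCP orientation; "contact_force": force on the tool from outside, world axes, zero at the start; "wrist_torque": the same for the moment, N m; "width": finger opening in m.
Only numpy, scipy, OpenCV 4.12 (cv2) and the standard library are available. Lean on these libraries where they do the work, as an engineer would, in place of code of your own. Each camera call takes 0.05 s, during which the arm holds its last target. There are 200 camera calls.

### The job

Make up the two serving boards from the things standing on the worktop. The dark board is for the dinner table: stand the pepper mill in its larger well and the salt shaker in its smaller well; the light board is for tea: stand the copper-lidded jar in its larger well and the little black pot in its smaller well, and rest the lemon on the mouth of the pot. Set everything down gently and upright, right down in its well, and leave the boards, the green bottle and the candle where they stand.

Things in the scene. Friction and masses are not known exactly. Their poses are not given: they have to be found in the camera images.
- dinner_board: Dark wood serving board, loose, 0.7 kg: block 218x118x22 mm, long along x; paddle grip with brass eyelet sticks out 65 mm at its -x end. Origin: centre of block's underside, z up. Two round wells 10 mm deep (floor 12 mm above underside), mouths chamfered 3 mm: larger, 68 mm across, at x=+48 mm, y=0; smaller, 54 mm across, at x=-48 mm (paddle end), y=0. The two boards may swap sides
- tea_board: Light wood serving board, loose, 0.7 kg: block 218x118x22 mm, long along x; paddle grip with brass eyelet sticks out 65 mm at its -x end. Origin: centre of block's underside, z up. Two round wells 10 mm deep (floor 12 mm above underside), mouths chamfered 3 mm: larger, 72 mm across, at x=+48 mm, y=0; smaller, 60 mm across, at x=-48 mm (paddle end), y=0. The two boards may swap sides
- pepper_mill: Turned dark brown wooden pepper mill, standing, round, 58 mm across at its widest, 160 mm tall (body to 115 mm, then a 50 mm wide round head with a small metal nut on top), about 0.18 kg. Origin: centre of its underside; z up its axis. It does not turn or come apart
- salt_shaker: Glass salt shaker with a grey domed cap, standing, round, 44 mm across, 90 mm tall (the cap, from 66 mm up, is 34 mm across), about 0.1 kg. Origin: centre of its underside; z up its axis
- sugar_jar: Small round glass jar with a copper-coloured lid, 62 mm across (lid 61 mm), 60 mm tall, about 0.15 kg; the lid covers the top 12 mm and is fixed to the jar. Origin: centre of its underside; z up its axis
- pinch_pot: Little round open pot of dark porcelain with a pale steel rim, 50 mm across, 29 mm tall, empty, mouth about 40 mm across, about 0.07 kg. Origin: centre of its underside; z up its axis
- lemon_mid (a point): Yellow lemon lying on its side: this point is its middle, 25.5 mm above its underside as it lies at the start. 71 mm long (along this frame's x), 53 mm wide (along y), 51 mm tall, about 0.085 kg. Lying on the pot's mouth its middle is about 50 mm above the pot's underside
- green_bottle: Small dark green glass bottle, standing, 36 mm across, 92 mm tall, not wanted on either board. Origin: centre of its underside; z up
- candle: Candle in a pale round jar, 79 mm across, 80 mm tall, not wanted on either board. Origin: centre of its underside; z up
Things that resemble listed ones, but are neither listed nor needed, are in the scene too. What is shaped like the part that bears lemon_mid but blue is not meant. Leave any red look-alike of the pinch_pot alone.

How it is judged:
At the end, for the whole second after the job is handed in: Mill, shaker, jar and pot each upright (0.12 rad) on the floor of its own well, centre within 11 mm; lemon on the pot's mouth, middle within 14 mm of the pot's axis and 30-70 mm above its underside; all released, at rest; boards, green bottle and candle within 30 mm of their start, upright (x of pepper_mill in the frame of dinner_board between 0.037 and 0.059 m and y of pepper_mill in the frame of dinner_board between -0.011 and 0.011 m and z of pepper_mill in the frame of dinner_board between 0.006 and 0.016 m and angle between each of pepper_mill, salt_shaker, sugar_jar, pinch_pot's own z axis and vertical below 0.12 rad and x of salt_shaker in the frame of dinner_board between -0.059 and -0.037 m and y of salt_shaker in the frame of dinner_board between -0.011 and 0.011 m and z of salt_shaker in the frame of dinner_board between 0.006 and 0.016 m and x of sugar_jar in the frame of tea_board between 0.037 and 0.059 m and y of sugar_jar in the frame of tea_board between -0.011 and 0.011 m and z of sugar_jar in the frame of tea_board between 0.006 and 0.016 m and x of pinch_pot in the frame of tea_board between -0.059 and -0.037 m and y of pinch_pot in the frame of tea_board between -0.011 and 0.011 m and z of pinch_pot in the frame of tea_board between 0.006 and 0.016 m and horizontal distance between lemon_mid and pinch_pot below 0.014 m and z of lemon_mid in the frame of pinch_pot between 0.03 and 0.07 m and linear speed of each of pepper_mill, salt_shaker, sugar_jar, pinch_pot, lemon below 0.03 m/s and distance of each of dinner_board, tea_board, green_bottle, candle from where it was at the start of the episode below 0.03 m and angle between each of dinner_board, tea_board's own z axis and vertical below 0.05 rad and angle between each of green_bottle, candle's own z axis and vertical below 0.15 rad); the robot touches nothing.
It fails at once if the green bottle is knocked over or pushed 30 mm or more away (angle between green_bottle's own z axis and vertical above 0.5 rad or distance of green_bottle from where it was at the start of the episode above 0.03 m).
It fails at once if the candle is knocked over or pushed 30 mm or more away (angle between candle's own z axis and vertical above 0.5 rad or distance of candle from where it was at the start of the episode above 0.03 m).
It fails at once if a board is pushed 30 mm or more away (distance of any of dinner_board, tea_board from where it was at the start of the episode above 0.03 m).
It fails at once if a thing for the boards is dropped: falls free of the fingers at more than 0.7 m/s (about 25 mm) ((linear speed of pepper_mill above 0.7 m/s and contact force between the fingers and pepper_mill below 0.05 N) or (linear speed of salt_shaker above 0.7 m/s and contact force between the fingers and salt_shaker below 0.05 N) or (linear speed of sugar_jar above 0.7 m/s and contact force between the fingers and sugar_jar below 0.05 N) or (linear speed of pinch_pot above 0.7 m/s and contact force between the fingers and pinch_pot below 0.05 N) or (linear speed of lemon above 0.7 m/s and contact force between the fingers and lemon below 0.05 N)).
It also fails if it takes over 138 s, if anything falls off the work surface, if the arm or the gripper's body presses on something with over 40 N, if the wrist force passes 120 N, or if a joint passes its speed limit or range.

## Working session

There is one attempt and no reset: what is moved stays moved. The work goes in short steps, Python scripts to look and compute and a tool call to move; the robot and the scene stay as the last step left them, time stands still between calls to the robot, and variables do not carry over. Pictures are saved under pics/ and viewed, about 12 in all and at most 16, crops included, and the job is handed in when it is done.

Besides the shell and the picture viewer there is one more tool, called after ">>>" in YAML: its name, and indented under it one key for each argument. carry_out: Moves the arm, as the interface text tells. Its arguments: {"type":"object","properties":{"commands":{"type":"array"},"newtons":{"type":"number"}},"required":["commands"]}

```bash
mkdir -p pics; ls; cat > h.py <<'E'
import numpy as np, cv2
from rig import ctrl
def frame(name):
    o=ctrl.get_obs(); f=ctrl.grab_frame(name)
    f['f']=f['color'].shape[0]/2/np.tan(np.radians(f['fovy'])/2)
    if 'R' in f: f['Rwc']=np.array(f['R']).T; f['o']=-f['Rwc']@np.array(f['t'])
    else:
        T=np.array(f['tool_from_camera']); Rt=np.array(o['tcp_rot'])
        f['Rwc']=Rt@T[:3,:3]; f['o']=Rt@T[:3,3]+np.array(o['position'])
    return f
def cloud(f):
    h,w=f['range_z'].shape; u,v=np.meshgrid(np.arange(w),np.arange(h)); z=f['range_z']
    P=np.stack([(u-f['cx'])/f['f']*z,(v-f['cy'])/f['f']*z,z],-1)
    return P@f['Rwc'].T+f['o']
def ray(f,u,v,z):
    d=f['Rwc']@np.array([(u-f['cx'])/f['f'],(v-f['cy'])/f['f'],1.]); return f['o']+d*(z-f['o'][2])/d[2]
E
python3 - <<'E'
from h import *
o=ctrl.get_obs(); print({k:np.round(v,3).tolist() for k,v in o.items()})
for n in ['scene','side','wrist']:
    f=frame(n); cv2.imwrite(f'pics/{n}0.png',f['color']); np.save(n+'0.npy',f,allow_pickle=True)
    print(n,f['o'].round(3),f['f'],f['cx'],f['cy'],f['Rwc'][:,2].round(2),(f['range_z']>0).mean())
E
```

```text
pics
{'clock': 0.0, 'joints': [-1.26, 0.116, 1.442, 0.0, 1.584, -0.038], 'dq': [-0.001, -0.001, 0.0, 0.001, -0.0, -0.001], 'joint_torque': [0.001, -73.197, -63.249, -0.0, 0.006, 0.0], 'position': [0.231, -0.634, 0.191], 'tcp_rot': [[0.94, 0.342, -0.0], [0.342, -0.94, 0.001], [0.0, -0.001, -1.0]], 'contact_force': [-0.186, 0.476, -0.259], 'wrist_torque': [-0.019, 0.04, 0.015], 'width': 0.086}
scene [-0.043  0.752  0.569] 436.487357284009 274.2680967671317 201.0469948214658 [ 0.55 -0.69 -0.47] 0.9959948979591837
side [0.141 0.729 0.55 ] 426.7461383709937 277.6742985934491 210.89376624016262 [ 0.43 -0.74 -0.51] 0.9960586734693877
wrist [ 0.298 -0.609  0.373] 295.94601500168847 276.63355429930385 208.07766685366795 [-0.26 -0.09 -0.96] 0.9958928571428571
```

View pics/scene0.png

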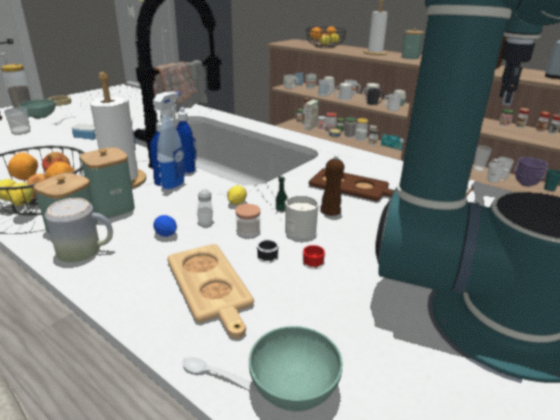

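View pics/side0.png

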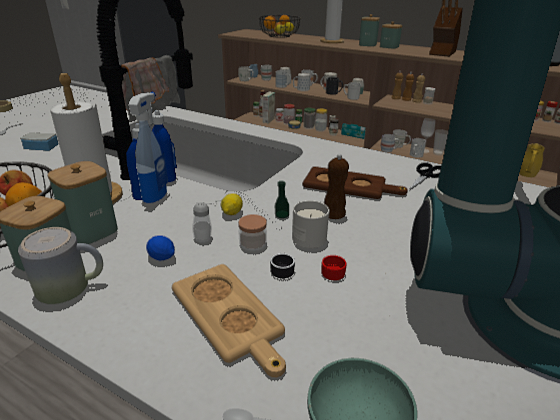

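The scene view shows the light board around (208,280), the black pot (268,250), the red pot (314,256), the jar (248,220), the salt shaker (205,207), the lemon (237,195), the bottle (281,195), the candle (301,217), the mill (333,187) and the dark board (350,184). Next I'll build a top-down map from the depth data.

```bash
cat > top.py <<'E'
from h import *
fs=[np.load(n+'0.npy',allow_pickle=True).item() for n in ['scene','side','wrist']]
S=600; x0,x1,y0,y1=0.1,1.0,-0.75,0.45
W=int((y1-y0)*S);H=int((x1-x0)*S)
hm=np.full((H,W),-1.);im=np.zeros((H,W,3),np.uint8)
P=np.concatenate([cloud(f).reshape(-1,3) for f in fs]);C=np.concatenate([f['color'].reshape(-1,3) for f in fs])
V=np.concatenate([(f['range_z']>0).ravel() for f in fs])
i=((x1-P[:,0])*S).astype(int); j=((y1-P[:,1])*S).astype(int)
m=V&(i>=0)&(i<H)&(j>=0)&(j<W)&(P[:,2]<0.25)
o=np.argsort(P[m][:,2]); hm[i[m][o],j[m][o]]=P[m][o][:,2]; im[i[m][o],j[m][o]]=C[m][o]
cv2.imwrite('pics/top.png',im)
mask=cv2.morphologyEx(((hm>0.012)*255).astype(np.uint8),cv2.MORPH_CLOSE,np.ones((3,3)))
n,l,st,c=cv2.connectedComponentsWithStats(mask)
for k in range(1,n):
    if st[k,4]<60: continue
    q=(l==k)&(hm>0)
    print(k,'x %.3f y %.3f'%(x1-c[k][1]/S,y1-c[k][0]/S),'area',st[k,4],'dx %.3f dy %.3f'%(st[k,3]/S,st[k,2]/S),'zmax %.3f'%np.percentile(hm[q],99.5),'col',np.median(im[q],0))
g=hm[(hm>-0.02)&(hm<0.012)];print('table z',np.median(g),g.std())
E
python3 top.py
```

```text
1 x 0.987 y 0.414 area 162 dx 0.028 dy 0.053 zmax 0.116 col [ 62. 105. 115.]
3 x 0.994 y 0.103 area 156 dx 0.017 dy 0.043 zmax 0.017 col [ 71. 111. 141.]
4 x 0.964 y -0.060 area 678 dx 0.067 dy 0.057 zmax 0.199 col [99.  48.  19.5]
5 x 0.927 y 0.238 area 3246 dx 0.123 dy 0.130 zmax 0.168 col [ 81. 112. 141.]
7 x 0.916 y 0.353 area 3283 dx 0.112 dy 0.110 zmax 0.138 col [ 81. 113. 142.]
8 x 0.924 y 0.042 area 1441 dx 0.080 dy 0.098 zmax 0.250 col [106.  86.  78.]
10 x 0.806 y 0.394 area 2568 dx 0.108 dy 0.110 zmax 0.115 col [134. 137. 140.]
12 x 0.711 y 0.229 area 749 dx 0.062 dy 0.050 zmax 0.052 col [142.   64.   30.5]
13 x 0.693 y 0.005 area 670 dx 0.053 dy 0.062 zmax 0.053 col [ 55. 145. 162.]
16 x 0.686 y 0.126 area 411 dx 0.042 dy 0.042 zmax 0.091 col [141. 143. 142.]
20 x 0.595 y -0.264 area 1379 dx 0.092 dy 0.112 zmax 0.026 col [28. 43. 73.]
22 x 0.494 y 0.291 area 9316 dx 0.278 dy 0.188 zmax 0.025 col [ 89. 130. 161.]
24 x 0.580 y 0.082 area 1112 dx 0.065 dy 0.065 zmax 0.062 col [ 81. 104. 145.]
27 x 0.585 y -0.054 area 254 dx 0.035 dy 0.033 zmax 0.095 col [37. 46. 28.]
39 x 0.457 y -0.300 area 3888 dx 0.207 dy 0.133 zmax 0.026 col [36. 50. 75.]
49 x 0.485 y -0.008 area 1108 dx 0.083 dy 0.085 zmax 0.082 col [144. 152. 154.]
52 x 0.476 y -0.126 area 646 dx 0.057 dy 0.047 zmax 0.160 col [23. 36. 56.]
54 x 0.476 y 0.132 area 288 dx 0.053 dy 0.055 zmax 0.031 col [121.5 121.  120.5]
62 x 0.384 y 0.084 area 294 dx 0.052 dy 0.053 zmax 0.032 col [ 24.  25. 132.]
65 x 0.334 y -0.517 area 743 dx 0.080 dy 0.082 zmax 0.015 col [65. 67. 67.]
74 x 0.228 y 0.361 area 3372 dx 0.142 dy 0.145 zmax 0.062 col [102. 112.  88.]
76 x 0.168 y 0.098 area 3718 dx 0.157 dy 0.158 zmax 0.250 col [58. 56. 34.]
82 x 0.215 y -0.588 area 95 dx 0.027 dy 0.020 zmax 0.250 col [93. 91. 88.]
table z 0.0006239301405129294 0.002202226948999507
```

View pics/top.png

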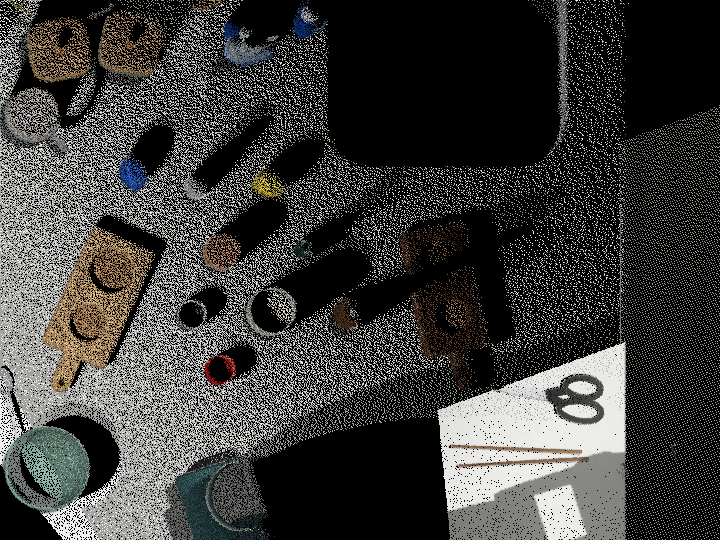

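View pics/wrist0.png

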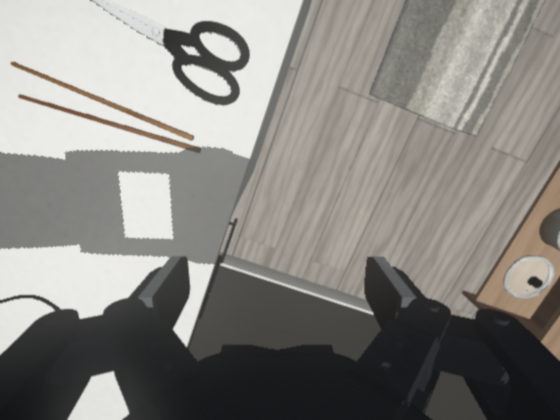

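The top-down map shows everything clearly. The light board's paddle points to lower x at pixel (62,380), and so does the dark board's at (460,370). The wrist view only shows the far right edge, with scissors and skewers. Now I'll fit circles and the board poses.

```bash
cat > fit.py <<'E'
from h import *
from scipy.optimize import least_squares
def circ(P,c,R,lo,hi,pad=.012,loss=.001):
    d=np.hypot(P[:,0]-c[0],P[:,1]-c[1]); q=P[(d<R+pad)&(P[:,2]>lo)&(P[:,2]<hi)]
    q=q[np.hypot(q[:,0]-c[0],q[:,1]-c[1])>R*.6]
    r=least_squares(lambda p:np.hypot(q[:,0]-p[0],q[:,1]-p[1])-R,c,loss='soft_l1',f_scale=loss)
    return r.x,len(q),np.median(abs(r.fun))
def board(P,c,sgn_c):
    q=P[(abs(P[:,2]-.0215)<.004)&(np.hypot(P[:,0]-c[0],P[:,1]-c[1])<.2)]
    return q
if __name__=='__main__':
    fs={n:np.load(n+'0.npy',allow_pickle=True).item() for n in ['scene','side']}
    PP={n:cloud(f)[f['range_z']>0] for n,f in fs.items()}; PP['both']=np.concatenate(list(PP.values()))
    for nm,c,R,lo,hi in [('shaker',(.686,.126),.022,.01,.06),('jar',(.58,.082),.031,.008,.045),('jarlid',(.58,.082),.0305,.05,.057),('pot',(.476,.132),.025,.005,.025),('red',(.384,.084),.025,.005,.025),('candle',(.485,-.008),.0395,.01,.075),('bottle',(.585,-.054),.018,.01,.045),('millhead',(.476,-.126),.025,.125,.145),('millbase',(.476,-.126),.029,.004,.02)]:
        for n,P in PP.items():
            x,k,e=circ(P,c,R,lo,hi); print(nm,n,x.round(4),k,round(e,4))
    P=PP['both']
    x=circ(P,(.476,-.126),.025,.125,.145)[0]
    for z in range(0,165,8):
        q=P[(abs(P[:,2]-z/1e3-.004)<.004)&(np.hypot(P[:,0]-x[0],P[:,1]-x[1])<.036)]
        if len(q): print(z+4,'r95 %.4f'%np.percentile(np.hypot(*(q[:,:2]-x).T),80),len(q),end=' | ')
    print()
    # lemon
    q=P[(np.hypot(P[:,0]-.69,P[:,1]-.0)<.05)&(P[:,2]>.006)]; print('lemon ext',q.min(0).round(3),q.max(0).round(3))
    # ellipsoid fit
    def res(p):
        d=q-np.array([p[0],p[1],.0255]);a=p[2];u=d[:,0]*np.cos(a)+d[:,1]*np.sin(a);v=-d[:,0]*np.sin(a)+d[:,1]*np.cos(a)
        return (np.sqrt((u/.0345)**2+(v/.0265)**2+(d[:,2]/.0255)**2)-1)*.027
    for a0 in (0,.8,1.6,2.4):
        r=least_squares(res,[.7,-.005,a0],loss='soft_l1',f_scale=.001); print('lemon',r.x.round(4),r.cost)
    for nm,c in [('tea',(.49,.29)),('dinner',(.51,-.29))]:
        q=P[(abs(P[:,2]-.022)<.003)&(np.hypot(P[:,0]-c[0],P[:,1]-c[1])<.19)]
        def cut(p):
            d=q[:,:2]-p[:2]; return d@np.array([np.cos(p[2]),np.sin(p[2])]),d@np.array([-np.sin(p[2]),np.cos(p[2])])
        # long edges: 1mm-bin support
        for sub in ('scene','side'):
            Q=PP[sub];q=Q[(abs(Q[:,2]-.022)<.003)&(np.hypot(Q[:,0]-c[0],Q[:,1]-c[1])<.19)]
            (cx,cy),(w,h),ang=cv2.minAreaRect((q[:,:2]*1000).astype(np.float32)); print(nm,sub,'rect incl paddle',cx,cy,w,h,ang,len(q))
E
python3 fit.py
```

```text
shaker scene [0.6914 0.1197] 212 0.001
shaker side [0.6918 0.1181] 213 0.0011
shaker both [0.6915 0.1188] 425 0.0012
jar scene [0.5811 0.0787] 346 0.0009
jar side [0.582  0.0774] 424 0.0007
jar both [0.5816 0.0779] 770 0.0009
jarlid scene [0.581  0.0792] 79 0.0014
jarlid side [0.5818 0.0775] 79 0.0005
jarlid both [0.5814 0.0781] 158 0.0009
pot scene [0.4748 0.1314] 301 0.0014
pot side [0.4756 0.1303] 359 0.0016
pot both [0.475  0.1308] 660 0.0015
red scene [0.3836 0.0834] 304 0.0016
red side [0.3844 0.0823] 366 0.0015
red both [0.3839 0.0828] 670 0.0015
candle scene [ 0.4813 -0.0025] 995 0.0011
candle side [ 0.4824 -0.0041] 1139 0.001
candle both [ 0.4818 -0.0034] 2134 0.0012
bottle scene [ 0.5877 -0.0606] 78 0.0011
bottle side [ 0.5888 -0.0623] 90 0.0011
bottle both [ 0.5884 -0.0612] 168 0.0012
millhead scene [ 0.4796 -0.1377] 84 0.0019
millhead side [ 0.4816 -0.1413] 78 0.0013
millhead both [ 0.4803 -0.1396] 162 0.002
millbase scene [ 0.48   -0.1359] 108 0.0013
millbase side [ 0.4814 -0.1354] 66 0.001
millbase both [ 0.4806 -0.1359] 174 0.001
4 r95 0.0334 121 | 12 r95 0.0321 131 | 
[... 444 characters left out ...]
.7    -0.0079 -1.2448] 0.0005003525110449451
lemon [ 0.7    -0.0079  1.8968] 0.0005003525110470695
lemon [ 0.7    -0.0079  1.8968] 0.0005003525110447663
lemon [ 0.7    -0.0079  1.8968] 0.000500352511047706
tea scene rect incl paddle 505.88751220703125 270.4073791503906 222.09002685546875 280.5959777832031 24.63739013671875 2533
tea side rect incl paddle 506.0787048339844 273.53326416015625 224.7379150390625 284.509033203125 24.911455154418945 4349
dinner scene rect incl paddle 491.9503173828125 -228.83901977539062 232.1050262451172 242.26956176757812 12.506831169128418 685
dinner side rect incl paddle 516.49365234375 -273.4764404296875 258.0692443847656 243.6418914794922 62.1262092590332 951
```

>>> carry_out:
  commands:
    - [[0.25,-0.2,-0.2],0,1]
    - [[0.5,-0.42,-0.36],0,1]
    - [[0.75,-0.63,-0.36],0,1]
    - [[0.973,-0.831,-0.36],0,1]
    - [[0.973,-0.831,-0.36],0,1]
  newtons: 40

```text
clock: 0.78
position: [0.3264, -0.4654, 0.2464]
tcp_rot: [[0.939, 0.344, 0.001], [0.344, -0.939, -0.0], [0.0, 0.001, -1.0]]
contact_force: [0.1, -0.3, -1.3]
width: 0.0852
```

>>> carry_out:
  commands:
    - [[0.25,-0.2,-0.2],0,1]
    - [[0.5,-0.42,-0.36],0,1]
    - [[0.75,-0.63,-0.36],0,1]
    - [[0.973,-0.831,-0.36],0,1]
    - [[0.973,-0.831,-0.36],0,1]

```text
clock: 1.4
position: [0.4207, -0.299, 0.3]
tcp_rot: [[0.939, 0.344, 0.0], [0.344, -0.939, 0.0], [0.0, 0.0, -1.0]]
contact_force: [-0.6, 0.4, -0.0]
width: 0.0856
```

```bash
cat > plan.py <<'E'
import sys; from h import *
# usage: plan.py x y z yawdeg ...  -> per-call shares; yaw: tool x heading
o=ctrl.get_obs(); p=np.array(o['position']);R=np.array(o['tcp_rot']); psi=np.arctan2(R[1,0],R[0,0])
print('t %.2f pos'%o['clock'],p.round(4),'yaw %.1f'%np.degrees(psi),'w %.4f'%o['width'],'F',np.round(o['contact_force'],1),'tilt %.3f'%R[2,2])
a=list(map(float,sys.argv[1:]))
for k in range(0,len(a),4):
    t=np.array(a[k:k+3]);y=np.radians(a[k+3]); dy=(y-psi+np.pi)%(2*np.pi)-np.pi
    n=max(int(np.ceil(max(abs(t-p).max()/.14,np.linalg.norm(t-p)/.24,abs(dy)/.87))),1)
    for i in range(n):
        d=(t-p)/n; c,s=np.cos(psi),np.sin(psi)
        L=np.array([d[0]*c+d[1]*s,d[0]*s-d[1]*c,-d[2]])/.15
        print('->',a[k:k+4],'call',i+1,'shift',L.round(3).tolist(),'spin %.3f'%(-np.degrees(dy)/n/120))
        psi+=dy/n
    p=t
E
python3 plan.py; python3 - <<'E'
from h import *
f=frame('wrist'); cv2.imwrite('pics/w1.png',f['color']); np.save('w1.npy',f,allow_pickle=True)
E
```

```text
t 1.40 pos [ 0.4207 -0.299   0.3   ] yaw 20.1 w 0.0856 F [-0.6  0.4 -0. ] tilt -1.000
```

View pics/w1.png

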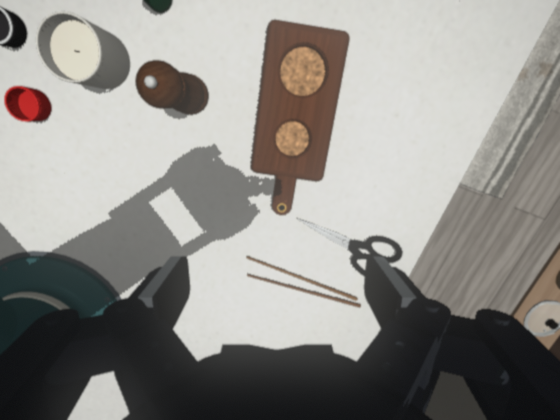

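The wrist view shows the whole dark board, with the large well at (303,70), the small well at (292,138) and the paddle eyelet at (281,208). The mill is at (163,83). Next I'll measure the wells.

```bash
cat > wells.py <<'E'
from h import *
def wells(f,tea):
    """cork floor ellipses -> rays onto plane z=.012 ; board rim rays z=.022"""
    hsv=cv2.cvtColor(f['color'],cv2.COLOR_BGR2HSV); P=cloud(f)
    return hsv,P
if __name__=='__main__':
    import sys
    f=np.load(sys.argv[1],allow_pickle=True).item(); u0,v0,u1,v1=map(int,sys.argv[2:6])
    P=cloud(f); roi=np.zeros(P.shape[:2],bool); roi[v0:v1,u0:u1]=1
    top=roi&(abs(P[...,2]-.022)<.0035); fl=roi&(abs(P[...,2]-.012)<.0035)
    print('table z',np.median(P[roi&(P[...,2]<.008)][:,2]),'top z',np.median(P[top][:,2]))
    fl=cv2.morphologyEx(fl.astype(np.uint8),cv2.MORPH_OPEN,np.ones((5,5)))
    n,l,st,c=cv2.connectedComponentsWithStats(fl)
    for k in range(1,n):
        if st[k,4]<150: continue
        q=P[l==k]; (x,y),r=cv2.minEnclosingCircle((q[:,:2]*1000).astype(np.float32)); print('floor comp px',c[k].round(0),'area',st[k,4],'world mean',q.mean(0).round(4),'mec',round(x,1),round(y,1),'r',round(r,1))
    t8=cv2.morphologyEx(top.astype(np.uint8),cv2.MORPH_OPEN,np.ones((5,5)))
    # remove paddle by a big opening after filling wells
    cs,_=cv2.findContours(t8,cv2.RETR_EXTERNAL,cv2.CHAIN_APPROX_NONE); m=np.zeros_like(t8); cv2.drawContours(m,[max(cs,key=cv2.contourArea)],-1,1,-1)
    m=cv2.morphologyEx(m,cv2.MORPH_OPEN,cv2.getStructuringElement(cv2.MORPH_ELLIPSE,(35,35)))
    cs,_=cv2.findContours(m,cv2.RETR_EXTERNAL,cv2.CHAIN_APPROX_NONE); e=np.array([ray(f,u,v,.022) for u,v in max(cs,key=cv2.contourArea)[:,0]])
    (cx,cy),wh,a=cv2.minAreaRect((e[:,:2]*1000).astype(np.float32)); print('block',round(cx,1),round(cy,1),np.round(wh,1),round(a,2))
    a=np.radians(a if wh[0]>wh[1] else a-90); d=np.array([np.cos(a),np.sin(a)]); d*=np.sign(d[0])
    print('heading %.1f'%np.degrees(np.arctan2(d[1],d[0])),'large',np.round([cx,cy]+48*d,1),'small',np.round([cx,cy]-48*d,1))
E
python3 wells.py w1.npy 235 10 360 230
python3 - <<'E'
from h import *
from fit import circ
f=np.load('w1.npy',allow_pickle=True).item();P=cloud(f)[f['range_z']>0]
print('mill head',circ(P,(.48,-.137),.025,.122,.142), 'candle',circ(P,(.482,-.003),.0395,.06,.078))
m=cv2.inRange(cv2.cvtColor(f['color'],cv2.COLOR_BGR2GRAY),150,255); m[:, :135]=0;m[:,170:]=0;m[:70]=0;m[95:]=0
v,u=np.nonzero(m); print('nut',u.mean(),v.mean(),len(u),ray(f,u.mean(),v.mean(),.158))
E
python3 plan.py .56 -.10 .30 12 .6915 .119 .25 12 .6915 .119 .05 12
```

```text
table z 0.00040539365905079006 top z 0.022127632944266035
floor comp px [303.  71.] area 1798 world mean [ 0.5693 -0.2842  0.0131] mec 568.3 -284.1 r 34.0
floor comp px [292. 139.] area 955 world mean [ 0.4744 -0.3043  0.013 ] mec 473.9 -304.1 r 26.9
block 520.8 -294.1 [211.3 112. ] 11.89
heading 11.9 large [ 567.8 -284.2] small [ 473.8 -304. ]
mill head (array([ 0.48076239, -0.13555722]), 735, np.float64(0.0019897869229073654)) candle (array([ 0.48243327, -0.00613636]), 1706, np.float64(0.002093407464305863))
nut 144.77966101694915 81.79661016949153 118 [ 0.47950194 -0.13426487  0.158     ]
t 1.45 pos [ 0.4201 -0.3002  0.2999] yaw 20.1 w 0.0857 F [ 0.4 -0.2 -0.5] tilt -1.000
-> [0.56, -0.1, 0.3, 12.0] call 1 shift [0.667, -0.467, -0.0] spin 0.034
-> [0.56, -0.1, 0.3, 12.0] call 2 shift [0.632, -0.512, -0.0] spin 0.034
-> [0.6915, 0.119, 0.25, 12.0] call 1 shift [0.581, -0.623, 0.167] spin -0.000
-> [0.6915, 0.119, 0.25, 12.0] call 2 shift [0.581, -0.623, 0.167] spin -0.000
-> [0.6915, 0.119, 0.05, 12.0] call 1 shift [0.0, 0.0, 0.667] spin -0.000
-> [0.6915, 0.119, 0.05, 12.0] call 2 shift [0.0, 0.0, 0.667] spin -0.000
```

>>> carry_out:
  commands:
    - [[0.2,-0.14,0],0.01,1]
    - [[0.4,-0.28,0],0.02,1]
    - [[0.667,-0.467,0],0.034,1]
    - [[0.667,-0.467,0],0.034,1]
    - [[0.667,-0.467,0],0.034,1]

```text
clock: 2.08
position: [0.4896, -0.2015, 0.2997]
tcp_rot: [[0.962, 0.274, -0.001], [0.274, -0.962, -0.0], [-0.001, -0.0, -1.0]]
contact_force: [-0.7, 0.2, 0.1]
width: 0.0854
```

>>> carry_out:
  commands:
    - [[0.2,-0.17,0],0.01,1]
    - [[0.4,-0.34,0],0.02,1]
    - [[0.632,-0.512,0],0.034,1]
    - [[0.632,-0.512,0],0.034,1]
    - [[0.632,-0.512,0],0.034,1]

```text
clock: 2.7
position: [0.5596, -0.1019, 0.2998]
tcp_rot: [[0.979, 0.204, -0.0], [0.204, -0.979, -0.0], [-0.0, 0.0, -1.0]]
contact_force: [-0.1, -0.2, -0.6]
width: 0.0854
```

>>> carry_out:
  commands:
    - [[0.2,-0.2,0],0,1]
    - [[0.4,-0.4,0],0,1]
    - [[0.58,-0.62,0],0,1]
    - [[0.58,-0.62,0],0,1]
    - [[0.58,-0.62,0],0,1]

```text
clock: 3.32
position: [0.6258, 0.0069, 0.3001]
tcp_rot: [[0.979, 0.204, 0.0], [0.204, -0.979, -0.0], [-0.0, 0.0, -1.0]]
contact_force: [-0.2, 0.7, 0.0]
width: 0.0856
```

```bash
python3 - <<'E'
from h import *
from fit import circ
f=frame('wrist'); cv2.imwrite('pics/w2.png',f['color']); np.save('w2.npy',f,allow_pickle=True)
P=cloud(f)[f['range_z']>0]
print('shaker cap',circ(P,(.6915,.119),.017,.066,.082),'body',circ(P,(.6915,.119),.022,.02,.06),'jar',circ(P,(.5815,.078),.0305,.045,.058))
q=P[(np.hypot(P[:,0]-.70,P[:,1]+.007)<.05)&(P[:,2]>.02)]; (c,s,a)=cv2.minAreaRect((q[:,:2]*1e3).astype(np.float32)); print('lemon',c,s,a,q[:,2].max(),len(q))
E
python3 plan.py .6915 .119 .2 12 .6915 .119 .05 12
```

```text
shaker cap (array([0.69030526, 0.1192099 ]), 151, np.float64(0.0006034794916737786)) body (array([0.69062401, 0.12289118]), 251, np.float64(0.0011334586740658452)) jar (array([0.58209812, 0.07917761]), 69, np.float64(0.00015592462142530877))
lemon (691.8201904296875, -0.21611404418945312) (58.943477630615234, 72.18037414550781) 61.4573974609375 0.4433699263173187 1541
t 3.38 pos [0.6257 0.0068 0.3002] yaw 11.7 w 0.0854 F [-0.8 -0.1 -0.4] tilt -1.000
-> [0.6915, 0.119, 0.2, 12.0] call 1 shift [0.582, -0.643, 0.668] spin -0.002
-> [0.6915, 0.119, 0.05, 12.0] call 1 shift [0.0, 0.0, 0.5] spin -0.000
-> [0.6915, 0.119, 0.05, 12.0] call 2 shift [0.0, 0.0, 0.5] spin -0.000
```

View pics/w2.png

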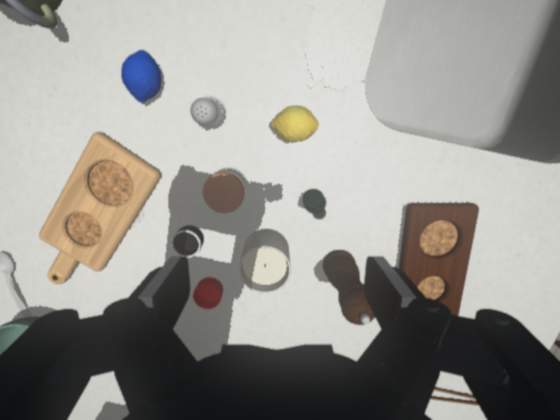

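This view shows both boards, with the tea wells at (110,182) and (83,229). The lemon is at (295,124), the shaker at (207,112), the jar at (224,191) and the pot at (188,240). Next I'll measure the tea wells and the lemon while the first approach goes ahead.

```bash
python3 wells.py w2.npy 30 125 165 290
python3 - <<'E'
from h import *
from fit import circ
f=np.load('w2.npy',allow_pickle=True).item(); hsv=cv2.cvtColor(f['color'],cv2.COLOR_BGR2HSV)
m=cv2.inRange(hsv,(20,110,60),(35,255,255)); m[:90]=0;m[160:]=0;m[:,:255]=0;m[:,335:]=0
cs,_=cv2.findContours(m,cv2.RETR_EXTERNAL,cv2.CHAIN_APPROX_NONE); c=max(cs,key=cv2.contourArea)
e=np.array([ray(f,u,v,.024) for u,v in c[:,0]])[:,:2]; print('lemon outline z=.024',cv2.fitEllipse((e*1e3).astype(np.float32)),cv2.minAreaRect((e*1e3).astype(np.float32)))
P=cloud(f)[m>0]; P=P[(P[:,2]>.015)&(P[:,2]<.06)]; print('top',P[:,2].max(),P[P[:,2]>.048].mean(0))
P=cloud(f)[f['range_z']>0]; print('pot',circ(P,(.475,.131),.025,.012,.028))
E
```

```text
table z 0.00011258824350982022 top z 0.02178655274502217
floor comp px [110. 183.] area 1461 world mean [0.5499 0.266  0.0128] mec 549.8 265.5 r 35.9
floor comp px [ 83. 229.] area 866 world mean [0.4617 0.3059 0.0127] mec 461.2 305.9 r 29.6
block 507.2 281.9 [111. 212.] 65.54
heading -24.5 large [550.9 262. ] small [463.5 301.8]
lemon outline z=.024 ((699.3814086914062, -5.728255271911621), (40.37626647949219, 62.123619079589844), 12.46932601928711) ((700.5110473632812, -5.602470397949219), (51.80961608886719, 51.22846984863281), 55.48003005981445)
top 0.05337358044579027 [ 0.70023266 -0.00540828  0.04998423]
pot (array([0.47778246, 0.12998933]), 253, np.float64(0.001496545388981696))
```

>>> carry_out:
  commands:
    - [[0.15,-0.16,0.1],0,1]
    - [[0.3,-0.32,0.3],0,1]
    - [[0.45,-0.5,0.5],0,1]
    - [[0.58,-0.643,0.668],0,1]
    - [[0.58,-0.643,0.668],0,1]

```text
clock: 4.0
position: [0.691, 0.1204, 0.1972]
tcp_rot: [[0.979, 0.205, -0.004], [0.205, -0.979, -0.001], [-0.004, -0.0, -1.0]]
contact_force: [-0.7, -0.5, 0.4]
width: 0.0856
```

```bash
python3 - <<'E'
from h import *
from fit import circ
f=frame('wrist'); P=cloud(f)[f['range_z']>0]
print('shaker cap',circ(P,(.6915,.119),.017,.066,.082),'body',circ(P,(.6915,.119),.022,.02,.06))
E
python3 plan.py .6905 .1195 .16 12 .6905 .1195 .035 12
```

```text
shaker cap (array([0.68998059, 0.11877954]), 215, np.float64(0.0005409091528573752)) body (array([0.68811127, 0.11905182]), 381, np.float64(0.0014926571374530816))
t 4.05 pos [0.6912 0.1196 0.1992] yaw 11.8 w 0.0855 F [ 0.2 -1.   0.8] tilt -1.000
-> [0.6905, 0.1195, 0.16, 12.0] call 1 shift [-0.005, -0.0, 0.261] spin -0.002
-> [0.6905, 0.1195, 0.035, 12.0] call 1 shift [0.0, 0.0, 0.833] spin -0.000
```

>>> carry_out:
  commands:
    - [[-0.005,0,0.2],0,1]
    - [[-0.005,0,0.4],0,1]
    - [[-0.005,0,0.6],0,1]
    - [[-0.005,0,0.8],0,1]
    - [[-0.005,0,0.8],0,1]

```text
clock: 4.68
position: [0.69, 0.1188, 0.0792]
tcp_rot: [[0.979, 0.204, -0.002], [0.204, -0.979, -0.0], [-0.002, 0.0, -1.0]]
contact_force: [0.2, 0.7, 1.0]
width: 0.0853
```

>>> carry_out:
  commands:
    - [[0,0,0.1],0,1]
    - [[0,0,0.2],0,1]
    - [[0,0,0.32],0,1]
    - [[0,0,0.32],0,1]
    - [[0,0,0.32],0,0.4]

```text
clock: 5.3
position: [0.6909, 0.1206, 0.0319]
tcp_rot: [[0.979, 0.205, 0.0], [0.205, -0.979, 0.0], [0.0, 0.0, -1.0]]
contact_force: [-0.4, -0.6, 1.3]
width: 0.0698
```

>>> carry_out:
  commands:
    - [[0,0,0],0,0.3]
    - [[0,0,0],0,0.3]
    - [[0,0,0],0,0.3]
    - [[0,0,0],0,0.3]
    - [[0,0,0],0,0.3]
  newtons: 30

```text
clock: 5.92
position: [0.6911, 0.1205, 0.0324]
tcp_rot: [[0.979, 0.205, 0.001], [0.205, -0.979, 0.0], [0.001, 0.0, -1.0]]
contact_force: [1.0, -0.8, 5.3]
width: 0.0316
```

```bash
python3 plan.py .6905 .1195 .17 12
```

```text
t 5.92 pos [0.6911 0.1205 0.0324] yaw 11.8 w 0.0316 F [ 1.  -0.8  5.3] tilt -1.000
-> [0.6905, 0.1195, 0.17, 12.0] call 1 shift [-0.006, 0.006, -0.918] spin -0.001
```

```bash
python3 - <<'E'
from h import *
f=frame('side'); c=f['color'][60:260,130:330]; g=frame('wrist'); w=g['color'][200:400,180:380]
cv2.imwrite('pics/s3.png',np.hstack([cv2.resize(c,None,fx=2,fy=2),cv2.resize(w,None,fx=2,fy=2)]))
print(ctrl.get_obs()['width'])
E
```

```text
0.03156314990629752
```

View pics/s3.png

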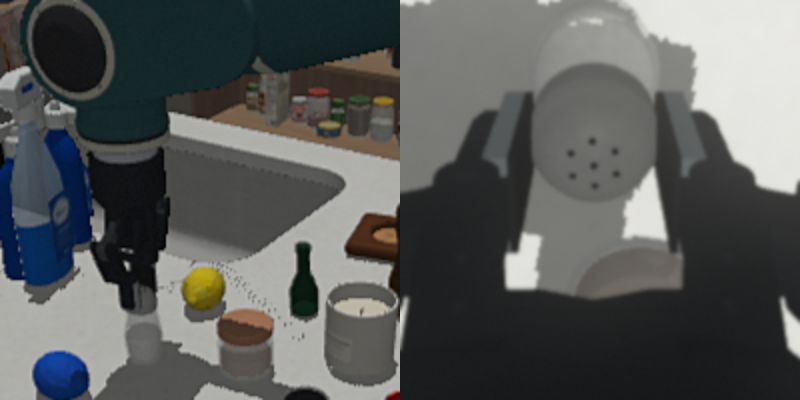

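It's gripping on the tapering cap. I'll open, go about 9 mm lower and grip the body.

>>> carry_out:
  commands:
    - [[0,0,0],0,0.8]
    - [[0,0,0],0,0.8]
    - [[0,0,0.03],0,0.8]
    - [[0,0,0.06],0,0.8]
    - [[0,0,0.06],0,0.8]

```text
clock: 6.65
position: [0.6904, 0.1204, 0.0219]
tcp_rot: [[0.979, 0.205, -0.001], [0.205, -0.979, -0.0], [-0.001, -0.0, -1.0]]
contact_force: [0.2, 0.2, -0.2]
width: 0.0684
```

>>> carry_out:
  commands:
    - [[0,0,0],0,0.3]
    - [[0,0,0],0,0.3]
    - [[0,0,0],0,0.3]
    - [[0,0,0],0,0.3]
    - [[0,0,0],0,0.3]

```text
clock: 7.28
position: [0.691, 0.1205, 0.023]
tcp_rot: [[0.979, 0.205, 0.001], [0.205, -0.979, 0.0], [0.0, 0.0, -1.0]]
contact_force: [0.8, -1.2, 3.3]
width: 0.0317
```

```bash
python3 plan.py
```

```text
t 7.28 pos [0.691  0.1205 0.023 ] yaw 11.8 w 0.0317 F [ 0.8 -1.2  3.3] tilt -1.000
```

>>> carry_out:
  commands:
    - [[0,0,-0.1],0,0.3]
    - [[0,0,-0.3],0,0.3]
    - [[0,0,-0.55],0,0.3]
    - [[0,0,-0.85],0,0.3]
    - [[0,0,-0.85],0,0.3]

```text
clock: 7.9
position: [0.6922, 0.1208, 0.1556]
tcp_rot: [[0.979, 0.205, 0.006], [0.205, -0.979, 0.001], [0.007, 0.0, -1.0]]
contact_force: [0.1, 0.3, -1.1]
width: 0.0319
```

```bash
python3 - <<'E'
from h import *
f=frame('side'); c=f['color'][40:240,130:330]; g=frame('wrist'); w=g['color'][200:400,180:380]
cv2.imwrite('pics/s4.png',np.hstack([cv2.resize(c,None,fx=2,fy=2),cv2.resize(w,None,fx=2,fy=2)]))
P=cloud(f).reshape(-1,3); o=ctrl.get_obs(); p=o['position']
q=P[(np.hypot(P[:,0]-p[0],P[:,1]-p[1])<.04)&(P[:,2]>.02)&(P[:,2]<p[2]+.06)]
for z in np.arange(.02,.22,.008):
    s=q[abs(q[:,2]-z-.004)<.004]
    if len(s): print(round(z-p[2],3),len(s),s.mean(0).round(3),np.round(np.ptp(s[:,:2],axis=0),3))
E
python3 plan.py .58 -.1 .20 12 .474 -.304 .2 12
```

```text
-0.019 36 [0.683 0.131 0.137] [0.031 0.025]
-0.011 60 [0.681 0.132 0.144] [0.032 0.027]
-0.003 65 [0.682 0.133 0.152] [0.036 0.028]
0.005 71 [0.68  0.132 0.16 ] [0.032 0.037]
0.013 83 [0.682 0.133 0.168] [0.038 0.032]
0.021 75 [0.681 0.131 0.176] [0.031 0.032]
0.029 72 [0.682 0.131 0.184] [0.032 0.03 ]
0.037 61 [0.681 0.129 0.192] [0.03  0.029]
0.045 54 [0.68  0.132 0.2  ] [0.024 0.048]
0.053 66 [0.68  0.134 0.208] [0.018 0.056]
t 8.00 pos [0.6908 0.1205 0.1508] yaw 11.8 w 0.0318 F [-0.5  0.3 -2.5] tilt -1.000
-> [0.58, -0.1, 0.2, 12.0] call 1 shift [-0.512, 0.644, -0.164] spin -0.001
-> [0.58, -0.1, 0.2, 12.0] call 2 shift [-0.513, 0.643, -0.164] spin -0.001
-> [0.474, -0.304, 0.2, 12.0] call 1 shift [-0.487, 0.592, -0.0] spin -0.000
-> [0.474, -0.304, 0.2, 12.0] call 2 shift [-0.487, 0.592, -0.0] spin -0.000
```

View pics/s4.png

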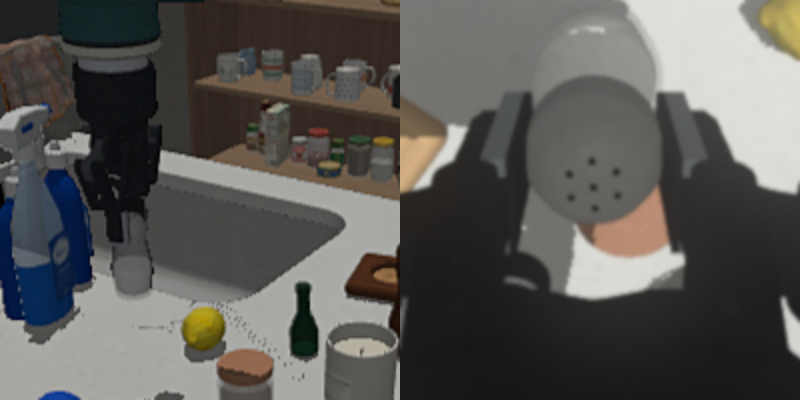

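>>> carry_out:
  commands:
    - [[-0.06,0.08,-0.1],0,0.3]
    - [[-0.2,0.25,-0.3],0,0.3]
    - [[-0.36,0.45,-0.33],0,0.3]
    - [[-0.51,0.64,-0.33],0,0.3]
    - [[-0.51,0.64,-0.33],0,0.3]

```text
clock: 8.62
position: [0.6343, 0.0084, 0.2003]
tcp_rot: [[0.979, 0.202, -0.0], [0.202, -0.979, -0.0], [-0.0, 0.0, -1.0]]
contact_force: [-0.9, 0.3, -0.6]
width: 0.0322
```

>>> carry_out:
  commands:
    - [[-0.06,0.08,0],0,0.3]
    - [[-0.2,0.25,0],0,0.3]
    - [[-0.36,0.45,0],0,0.3]
    - [[-0.51,0.64,0],0,0.3]
    - [[-0.51,0.64,0],0,0.3]

```text
clock: 9.25
position: [0.5794, -0.1006, 0.1998]
tcp_rot: [[0.979, 0.203, -0.0], [0.203, -0.979, -0.0], [-0.0, 0.0, -1.0]]
contact_force: [-0.2, 0.5, -0.7]
width: 0.0322
```

>>> carry_out:
  commands:
    - [[-0.06,0.08,0],0,0.3]
    - [[-0.2,0.25,0],0,0.3]
    - [[-0.35,0.43,0],0,0.3]
    - [[-0.487,0.592,0],0,0.3]
    - [[-0.487,0.592,0],0,0.3]

```text
clock: 9.88
position: [0.5263, -0.202, 0.1996]
tcp_rot: [[0.979, 0.204, -0.0], [0.204, -0.979, -0.0], [-0.0, 0.0, -1.0]]
contact_force: [0.2, -0.1, -1.2]
width: 0.0321
```

>>> carry_out:
  commands:
    - [[-0.06,0.08,0],0,0.3]
    - [[-0.2,0.25,0],0,0.3]
    - [[-0.35,0.43,0],0,0.3]
    - [[-0.487,0.592,0],0,0.3]
    - [[-0.487,0.592,0],0,0.3]

```text
clock: 10.5
position: [0.473, -0.3039, 0.1995]
tcp_rot: [[0.979, 0.204, -0.0], [0.204, -0.979, -0.0], [-0.0, -0.0, -1.0]]
contact_force: [-0.0, -0.1, -1.2]
width: 0.0321
```

```bash
python3 plan.py .474 -.304 .06 12
```

```text
t 10.50 pos [ 0.473  -0.3039  0.1995] yaw 11.8 w 0.0321 F [-0.  -0.1 -1.2] tilt -1.000
-> [0.474, -0.304, 0.06, 12.0] call 1 shift [0.006, 0.002, 0.93] spin -0.002
```

>>> carry_out:
  commands:
    - [[0.006,0,0.15],0,0.3]
    - [[0.006,0,0.4],0,0.3]
    - [[0.006,0,0.65],0,0.3]
    - [[0.006,0,0.93],0,0.3]
    - [[0.006,0,0.93],0,0.3]

```text
clock: 11.12
position: [0.4732, -0.3002, 0.056]
tcp_rot: [[0.978, 0.206, -0.005], [0.206, -0.978, 0.004], [-0.004, -0.005, -1.0]]
contact_force: [0.3, 0.4, -1.8]
width: 0.0318
```

>>> carry_out:
  commands:
    - [[0,0,0.03],0,0.3]
    - [[0,0,0.06],0,0.3]
    - [[0,0,0.09],0,0.3]
    - [[0,0,0.12],0,0.3]
    - [[0,0,0.12],0,0.3]

```text
clock: 11.75
position: [0.4745, -0.3023, 0.0419]
tcp_rot: [[0.979, 0.205, -0.0], [0.205, -0.979, 0.0], [-0.0, -0.0, -1.0]]
contact_force: [-0.1, 0.1, -1.1]
width: 0.0314
```

>>> carry_out:
  commands:
    - [[0,0,0.012],0,0.3]
    - [[0,0,0.024],0,0.3]
    - [[0,0,0.036],0,0.3]
    - [[0,0,0.04],0,0.3]
    - [[0,0,0.04],0,0.3]

```text
clock: 12.38
position: [0.4746, -0.3024, 0.0362]
tcp_rot: [[0.979, 0.205, -0.0], [0.205, -0.979, 0.0], [-0.0, -0.0, -1.0]]
contact_force: [0.1, 0.1, -1.1]
width: 0.0317
```

```bash
python3 plan.py; python3 - <<'E'
from h import *
f=frame('side'); g=frame('scene'); np.save('s5.npy',f,allow_pickle=True)
cv2.imwrite('pics/s5.png',np.hstack([cv2.resize(x['color'][a:a+130,b:b+130],(400,400)) for x,a,b in ((f,130,290),(g,130,290))]))
E
```

```text
t 12.38 pos [ 0.4746 -0.3024  0.0362] yaw 11.8 w 0.0317 F [ 0.1  0.1 -1.1] tilt -1.000
```

View pics/s5.png

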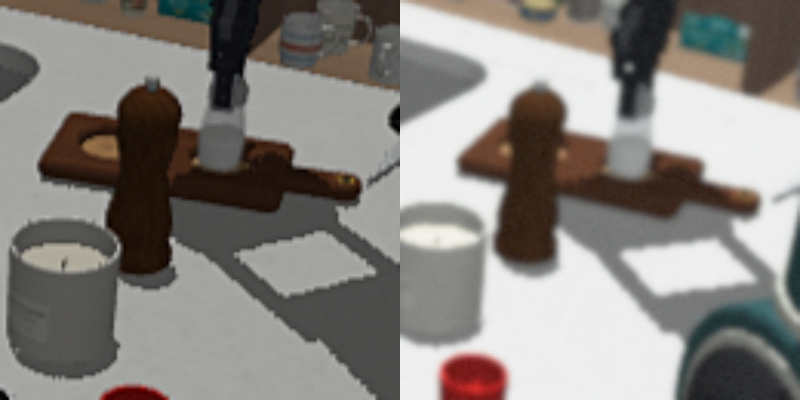

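The shaker is in the small well in both views. I'll lower it in small steps until the force shows contact.

>>> carry_out:
  commands:
    - [[0,0,0.004],0,0.3]
    - [[0,0,0.008],0,0.3]
    - [[0,0,0.012],0,0.3]
    - [[0,0,0.014],0,0.3]
    - [[0,0,0.014],0,0.3]

```text
clock: 13.1
position: [0.475, -0.3026, 0.0349]
tcp_rot: [[0.979, 0.205, 0.001], [0.205, -0.979, -0.001], [0.001, 0.001, -1.0]]
contact_force: [-0.0, 0.7, 6.9]
width: 0.0318
```

>>> carry_out:
  commands:
    - [[0,0,0.004],0,0.3]
    - [[0,0,0.008],0,0.3]
    - [[0,0,0.012],0,0.3]
    - [[0,0,0.014],0,0.3]
    - [[0,0,0.014],0,0.3]

```text
clock: 13.72
position: [0.4759, -0.3029, 0.0347]
tcp_rot: [[0.979, 0.205, 0.003], [0.205, -0.979, -0.002], [0.003, 0.002, -1.0]]
contact_force: [-2.1, 4.5, 21.3]
width: 0.0317
```

>>> carry_out:
  commands:
    - [[0,0,-0.014],0,0.3]
    - [[0,0,-0.016],0,0.5]
    - [[0,0,-0.016],0,0.9]
    - [[0,0,-0.016],0,0.9]
    - [[0,0,-0.016],0,0.9]

```text
clock: 14.35
position: [0.4746, -0.3024, 0.0342]
tcp_rot: [[0.979, 0.205, -0.0], [0.205, -0.979, 0.0], [-0.0, -0.0, -1.0]]
contact_force: [0.4, -0.4, -1.0]
width: 0.0769
```

>>> carry_out:
  commands:
    - [[0,0,-0.1],0,1]
    - [[0,0,-0.3],0,1]
    - [[0,0,-0.6],0,1]
    - [[0,0,-0.98],0,1]
    - [[0,0,-0.98],0,1]

```text
clock: 14.98
position: [0.4761, -0.3034, 0.1876]
tcp_rot: [[0.979, 0.205, 0.007], [0.205, -0.979, -0.005], [0.006, 0.006, -1.0]]
contact_force: [0.5, 0.4, 0.1]
width: 0.0852
```

```bash
python3 - <<'E'
from h import *
from fit import circ
f=frame('wrist'); P=cloud(f)[f['range_z']>0]
print('cap',circ(P,(.474,-.304),.017,.078,.094),'body',circ(P,(.474,-.304),.022,.03,.06))
q=P[(np.hypot(P[:,0]-.474,P[:,1]+.304)<.02)];print('zmax',np.percentile(q[:,2],98))
E
python3 plan.py  .48 -.1365 .24 12 .48 -.1365 .105 12
```

```text
cap (array([ 0.4740872 , -0.30429876]), 235, np.float64(0.0005559678723570521)) body (array([ 0.47365107, -0.30355432]), 272, np.float64(0.0009202080004830793))
zmax 0.3225257038296578
t 15.03 pos [ 0.4753 -0.3029  0.1846] yaw 11.8 w 0.0857 F [-1.  -0.4 -1.2] tilt -1.000
-> [0.48, -0.1365, 0.24, 12.0] call 1 shift [0.129, -0.54, -0.185] spin -0.001
-> [0.48, -0.1365, 0.24, 12.0] call 2 shift [0.13, -0.539, -0.185] spin -0.001
-> [0.48, -0.1365, 0.105, 12.0] call 1 shift [0.0, 0.0, 0.9] spin -0.000
```

>>> carry_out:
  commands:
    - [[0.05,-0.15,-0.2],0,1]
    - [[0.1,-0.4,-0.37],0,1]
    - [[0.18,-0.7,-0.37],0,1]
    - [[0.258,-1,-0.37],0,1]
    - [[0.258,-1,-0.37],0,1]

```text
clock: 15.65
position: [0.4816, -0.1453, 0.2366]
tcp_rot: [[0.978, 0.208, -0.0], [0.208, -0.978, 0.0], [-0.0, -0.0, -1.0]]
contact_force: [-1.3, -0.3, 0.0]
width: 0.0855
```

```bash
python3 - <<'E'
from h import *
from fit import circ
f=frame('wrist'); P=cloud(f)[f['range_z']>0]
print('head',circ(P,(.48,-.136),.025,.125,.145),'body',circ(P,(.48,-.136),.029,.02,.045))
E
python3 plan.py  .48 -.1365 .24 12 .48 -.1365 .105 12
```

```text
head (array([ 0.47816195, -0.13783797]), 1027, np.float64(0.0032128132677875162)) body (array([ 0.47765653, -0.13586136]), 120, np.float64(0.0006739790858799853))
t 15.70 pos [ 0.4816 -0.1467  0.2366] yaw 11.9 w 0.0855 F [-0.1  0.5  0.3] tilt -1.000
-> [0.48, -0.1365, 0.24, 12.0] call 1 shift [0.003, -0.069, -0.023] spin -0.000
-> [0.48, -0.1365, 0.105, 12.0] call 1 shift [0.0, 0.0, 0.9] spin -0.000
```

>>> carry_out:
  commands:
    - [[-0.003,-0.07,0],0,1]
    - [[-0.003,-0.07,0],0,1]
    - [[-0.003,-0.07,0.25],0,1]
    - [[-0.003,-0.07,0.5],0,1]
    - [[-0.003,-0.07,0.5],0,1]

```text
clock: 16.32
position: [0.4779, -0.1376, 0.1595]
tcp_rot: [[0.979, 0.204, -0.004], [0.204, -0.979, 0.001], [-0.004, -0.002, -1.0]]
contact_force: [-0.2, 0.6, 0.9]
width: 0.0852
```

>>> carry_out:
  commands:
    - [[0,0,0.1],0,1]
    - [[0,0,0.2],0,1]
    - [[0,0,0.3],0,1]
    - [[0,0,0.377],0,1]
    - [[0,0,0.377],0,1]

```text
clock: 16.95
position: [0.4788, -0.1373, 0.1044]
tcp_rot: [[0.979, 0.205, -0.001], [0.205, -0.979, 0.0], [-0.001, -0.001, -1.0]]
contact_force: [0.0, -0.0, 0.1]
width: 0.0856
```

>>> carry_out:
  commands:
    - [[0,0,0],0,0.45]
    - [[0,0,0],0,0.45]
    - [[0,0,0],0,0.45]
    - [[0,0,0],0,0.45]
    - [[0,0,0],0,0.45]
  newtons: 40

```text
clock: 17.58
position: [0.4792, -0.1375, 0.1054]
tcp_rot: [[0.979, 0.205, 0.0], [0.205, -0.979, -0.0], [0.0, 0.0, -1.0]]
contact_force: [0.3, 0.6, 0.2]
width: 0.0383
```

```bash
python3 plan.py; python3 - <<'E'
from h import *
f=frame('side'); g=frame('scene')
cv2.imwrite('pics/s6.png',np.hstack([cv2.resize(x['color'][a:a+130,b:b+130],(400,400)) for x,a,b in ((f,110,270),(g,110,270))]))
E
```

```text
t 17.57 pos [ 0.4792 -0.1375  0.1054] yaw 11.8 w 0.0383 F [0.3 0.6 0.2] tilt -1.000
```

View pics/s6.png

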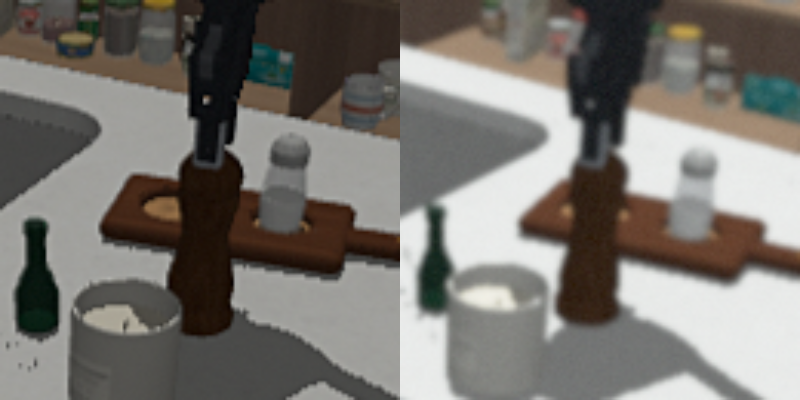

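The opening reads exactly what I commanded (38 mm), so the fingers look too high on the head. I'll measure where the fingertips really are from the wrist depth.

```bash
python3 - <<'E'
from h import *
for n in ('side','wrist'):
    f=frame(n); o=ctrl.get_obs(); R=np.array(o['tcp_rot']);p=np.array(o['position'])
    P=(cloud(f)[f['range_z']>0]-p)@R; C=f['color'][f['range_z']>0].astype(int)
    dark=(C.max(1)<90)&(C.max(1)-C.min(1)<18)
    m=(abs(P[:,0])<.03)&(abs(P[:,1])<.07)&(P[:,2]>-.09)&(P[:,2]<.01)
    for z in np.arange(-.085,.01,.006):
        s=P[m&(abs(P[:,2]-z)<.003)]; d=P[m&dark&(abs(P[:,2]-z)<.003)]
        if len(s): print(n,'toolz %.3f'%z,len(s),'y',np.percentile(s[:,1],[1,50,99]).round(3),'dark',len(d),np.percentile(d[:,1],[1,99]).round(3) if len(d) else '')
E
```

```text
side toolz -0.085 15 y [-0.036  0.022  0.03 ] dark 15 [-0.036  0.03 ]
side toolz -0.079 27 y [-0.034 -0.026  0.027] dark 26 [-0.034  0.027]
side toolz -0.073 29 y [-0.034 -0.03   0.022] dark 27 [-0.034  0.022]
side toolz -0.067 35 y [-0.035 -0.029  0.022] dark 33 [-0.035  0.022]
side toolz -0.061 28 y [-0.036 -0.029  0.024] dark 26 [-0.036  0.024]
side toolz -0.055 36 y [-0.034 -0.026  0.028] dark 36 [-0.034  0.028]
side toolz -0.049 24 y [-0.033 -0.026  0.022] dark 24 [-0.033  0.022]
side toolz -0.043 28 y [-0.028 -0.009  0.021] dark 23 [-0.028  0.021]
side toolz -0.037 59 y [-0.022 -0.013  0.008] dark 22 [-0.018  0.003]
side toolz -0.031 65 y [-0.024 -0.017  0.007] dark 7 [-0.01   0.004]
side toolz -0.025 45 y [-0.027 -0.019 -0.003] dark 3 [-0.013 -0.001]
side toolz -0.019 46 y [-0.023 -0.019 -0.   ] dark 2 [-0.011  0.003]
side toolz -0.013 46 y [-0.024 -0.017  0.004] dark 2 [-0.01 -0.  ]
side toolz -0.007 50 y [-0.024 -0.019  0.002] dark 3 [-0.017 -0.013]
side toolz -0.001 41 y [-0.022 -0.019  0.001] dark 3 [-0.019 -0.016]
side toolz 0.005 37 y [-0.022 -0.019 -0.005] dark 3 [-0.02
[... 469 characters left out ...]
3 y [-0.032  0.001  0.03 ] dark 235 [-0.033  0.03 ]
wrist toolz -0.043 2190 y [-0.02  -0.     0.018] dark 1042 [-0.02   0.018]
wrist toolz -0.037 1683 y [-0.02  -0.001  0.019] dark 603 [-0.021  0.02 ]
wrist toolz -0.031 940 y [-0.022 -0.001  0.023] dark 251 [-0.023  0.023]
wrist toolz -0.025 337 y [-0.024  0.002  0.025] dark 128 [-0.024  0.013]
wrist toolz -0.019 28 y [-0.015 -0.003  0.014] dark 24 [-0.015  0.009]
wrist toolz -0.013 36 y [-0.019 -0.007  0.01 ] dark 29 [-0.019  0.008]
wrist toolz -0.007 309 y [-0.021 -0.001  0.02 ] dark 162 [-0.021  0.01 ]
wrist toolz -0.001 52 y [-0.021  0.002  0.019] dark 43 [-0.019  0.015]
wrist toolz 0.005 1 y [-0.005 -0.005 -0.005] dark 1 [-0.005 -0.005]
```

The fingertips really end about 45 mm behind the reported TCP, which also fits the shaker being held by its cap. Next I'll check where the gripper body begins before going lower.

```bash
python3 - <<'E'
from h import *
o=ctrl.get_obs(); R=np.array(o['tcp_rot']);p=np.array(o['position'])
for n in ('side','scene'):
    f=frame(n); P=(cloud(f)[f['range_z']>0]-p)@R
    for z in np.arange(-.19,-.03,.008):
        s=P[(abs(P[:,2]-z)<.004)&(np.hypot(P[:,0],P[:,1])<.08)]
        if len(s): print(n,'%.3f'%z,len(s),'x',np.percentile(s[:,0],[2,98]).round(3),'y',np.percentile(s[:,1],[2,50,98]).round(3))
f=frame('wrist'); T=f['tool_from_camera']; 
Pc=(cloud(f)-p)@R; print('wrist row/col tip scan (u, v, tool xyz):')
for v in range(250,420,15): print(v,[tuple(Pc[v,u].round(3)) for u in (215,235,277)])
E
```

```text
side -0.190 130 x [-0.037  0.032] y [-0.039 -0.032 -0.005]
side -0.182 130 x [-0.036  0.035] y [-0.038 -0.032 -0.007]
side -0.174 126 x [-0.037  0.034] y [-0.038 -0.033 -0.006]
side -0.166 51 x [-0.029  0.025] y [-0.039 -0.036 -0.022]
side -0.158 50 x [-0.011  0.009] y [-0.04  -0.036  0.   ]
side -0.150 83 x [-0.019  0.018] y [-0.049 -0.036  0.02 ]
side -0.142 122 x [-0.019  0.018] y [-0.068 -0.041  0.057]
side -0.134 88 x [-0.019  0.018] y [-0.068 -0.044  0.054]
side -0.126 53 x [-0.017  0.011] y [-0.065 -0.06   0.016]
side -0.118 67 x [-0.017  0.011] y [-0.063 -0.058  0.02 ]
side -0.110 52 x [-0.017  0.011] y [-0.06  -0.052  0.024]
side -0.102 38 x [-0.015  0.011] y [-0.056 -0.049  0.015]
side -0.094 62 x [-0.013  0.011] y [-0.053 -0.048  0.044]
side -0.086 28 x [-0.013  0.008] y [-0.049 -0.026  0.036]
side -0.078 39 x [-0.011  0.01 ] y [-0.034 -0.026  0.026]
side -0.070 42 x [-0.011  0.011] y [-0.035 -0.031  0.021]
side -0.062 37 x [-0.011  0.01 ] y [-0.034 -0.028  0.022]
side -0.054 41 x [-0.011  0.009] y [-0.034 -0.026  0.025]
side -0.046 40 x [-0.012  0.01 ] y [-0.03  -0.024  0
[... 2825 characters left out ...]
oat64(-0.129)), (np.float64(0.012), np.float64(-0.011), np.float64(-0.122)), (np.float64(0.012), np.float64(-0.001), np.float64(-0.123))]
385 [(np.float64(0.021), np.float64(-0.013), np.float64(-0.135)), (np.float64(0.012), np.float64(-0.011), np.float64(-0.127)), (np.float64(0.012), np.float64(-0.001), np.float64(-0.127))]
400 [(np.float64(0.021), np.float64(-0.013), np.float64(-0.139)), (np.float64(0.021), np.float64(-0.009), np.float64(-0.138)), (np.float64(0.012), np.float64(-0.001), np.float64(-0.13))]
415 [(np.float64(0.021), np.float64(-0.012), np.float64(-0.141)), (np.float64(0.021), np.float64(-0.009), np.float64(-0.141)), (np.float64(0.012), np.float64(-0.001), np.float64(-0.134))]
```

So the gripper sits about 45 mm above what the reported TCP suggests: tips at tool z −0.045, body at −0.117. I'll open, go 37 mm lower and regrip the mill.

>>> carry_out:
  commands:
    - [[0,0,0],0,1]
    - [[0,0,0],0,1]
    - [[0,0,0],0,1]
    - [[0,0,0],0,1]
    - [[0,0,0],0,1]

```text
clock: 18.55
position: [0.4792, -0.1374, 0.1053]
tcp_rot: [[0.979, 0.205, -0.0], [0.205, -0.979, 0.0], [-0.0, -0.0, -1.0]]
contact_force: [-0.5, -0.5, -0.6]
width: 0.0853
```

>>> carry_out:
  commands:
    - [[0,0,0.08],0,1]
    - [[0,0,0.16],0,1]
    - [[0,0,0.25],0,1]
    - [[0,0,0.25],0,1]
    - [[0,0,0.25],0,0.45]

```text
clock: 19.18
position: [0.4793, -0.1375, 0.068]
tcp_rot: [[0.979, 0.205, 0.0], [0.205, -0.979, -0.0], [0.0, 0.0, -1.0]]
contact_force: [-0.0, -0.9, -0.9]
width: 0.0698
```

>>> carry_out:
  commands:
    - [[0,0,0],0,0.35]
    - [[0,0,0],0,0.35]
    - [[0,0,0],0,0.35]
    - [[0,0,0],0,0.35]
    - [[0,0,0],0,0.35]

```text
clock: 19.8
position: [0.4797, -0.1376, 0.0688]
tcp_rot: [[0.979, 0.205, 0.001], [0.205, -0.979, -0.0], [0.001, 0.001, -1.0]]
contact_force: [0.0, 0.5, 5.8]
width: 0.0469
```

```bash
python3 plan.py
```

```text
t 19.80 pos [ 0.4797 -0.1376  0.0688] yaw 11.8 w 0.0469 F [0.  0.5 5.8] tilt -1.000
```

>>> carry_out:
  commands:
    - [[0,0,-0.05],0,0.35]
    - [[0,0,-0.15],0,0.35]
    - [[0,0,-0.3],0,0.35]
    - [[0,0,-0.45],0,0.35]
    - [[0,0,-0.45],0,0.35]

```text
clock: 20.42
position: [0.48, -0.1377, 0.1376]
tcp_rot: [[0.979, 0.205, 0.003], [0.205, -0.979, -0.001], [0.003, 0.002, -1.0]]
contact_force: [-0.4, -0.5, -2.5]
width: 0.0473
```

```bash
python3 plan.py .569 -.285 .136 12 .569 -.285 .088 12; python3 - <<'E'
from h import *
from fit import circ
f=frame('side'); P=cloud(f)[f['range_z']>0]; q=P[np.hypot(P[:,0]-.48,P[:,1]+.137)<.045]; q=q[(q[:,2]>.03)&(q[:,2]<.12)]; print(len(q),'low z',np.percentile(q[:,2],2))
print(circ(P,(.48,-.137),.029,.07,.09,loss=.001),circ(P,(.48,-.137),.029,.09,.11,loss=.001))
E
```

```text
t 20.43 pos [ 0.48   -0.1377  0.1376] yaw 11.8 w 0.0473 F [-0.4 -0.5 -2.5] tilt -1.000
-> [0.569, -0.285, 0.136, 12.0] call 1 shift [0.19, 0.541, 0.005] spin -0.001
-> [0.569, -0.285, 0.136, 12.0] call 2 shift [0.189, 0.542, 0.005] spin -0.001
-> [0.569, -0.285, 0.088, 12.0] call 1 shift [0.0, 0.0, 0.32] spin -0.000
443 low z 0.07255867922421726
(array([ 0.4813982 , -0.13816545]), 184, np.float64(0.0014647956933217798)) (array([ 0.48177754, -0.14009932]), 163, np.float64(0.0009334890111928063))
```

Lifted cleanly, with the bottom at about 0.070. Carrying it to the large well.

>>> carry_out:
  commands:
    - [[0.03,0.08,0],0,0.35]
    - [[0.08,0.22,0],0,0.35]
    - [[0.14,0.4,0],0,0.35]
    - [[0.19,0.541,0],0,0.35]
    - [[0.19,0.541,0],0,0.35]

```text
clock: 21.1
position: [0.5238, -0.2124, 0.1338]
tcp_rot: [[0.979, 0.204, -0.002], [0.204, -0.979, 0.001], [-0.002, -0.001, -1.0]]
contact_force: [0.1, 0.4, -2.1]
width: 0.0466
```

>>> carry_out:
  commands:
    - [[0.03,0.08,0],0,0.35]
    - [[0.08,0.22,0],0,0.35]
    - [[0.14,0.4,0],0,0.35]
    - [[0.19,0.541,0],0,0.35]
    - [[0.19,0.541,0],0,0.35]

```text
clock: 21.72
position: [0.5685, -0.2856, 0.1347]
tcp_rot: [[0.979, 0.204, -0.001], [0.204, -0.979, 0.0], [-0.001, -0.0, -1.0]]
contact_force: [0.2, 0.5, -2.6]
width: 0.0469
```

>>> carry_out:
  commands:
    - [[0,0,0.07],0,0.35]
    - [[0,0,0.14],0,0.35]
    - [[0,0,0.21],0,0.35]
    - [[0,0,0.25],0,0.35]
    - [[0,0,0.25],0,0.35]

```text
clock: 22.35
position: [0.568, -0.2844, 0.0973]
tcp_rot: [[0.979, 0.205, -0.001], [0.205, -0.979, 0.0], [-0.001, -0.0, -1.0]]
contact_force: [0.2, -0.5, -1.6]
width: 0.0469
```

```bash
python3 plan.py .569 -.285 .084 12 ; python3 - <<'E'
from h import *
from fit import circ
P=np.concatenate([cloud(f)[f['range_z']>0] for f in (frame('side'),frame('scene'))])
print(circ(P,(.568,-.285),.029,.04,.055))
E
```

```text
t 22.35 pos [ 0.568  -0.2844  0.0973] yaw 11.8 w 0.0469 F [ 0.2 -0.5 -1.6] tilt -1.000
-> [0.569, -0.285, 0.084, 12.0] call 1 shift [0.006, 0.005, 0.089] spin -0.001
(array([ 0.56996034, -0.28562187]), 202, np.float64(0.0017672374846132693))
```

>>> carry_out:
  commands:
    - [[0,0,0.025],0,0.35]
    - [[0,0,0.05],0,0.35]
    - [[0,0,0.075],0,0.35]
    - [[0,0,0.095],0,0.35]
    - [[0,0,0.095],0,0.35]

```text
clock: 23.08
position: [0.5681, -0.2846, 0.0833]
tcp_rot: [[0.979, 0.205, -0.0], [0.205, -0.979, 0.0], [-0.0, -0.0, -1.0]]
contact_force: [-0.2, -1.3, -1.9]
width: 0.0469
```

>>> carry_out:
  commands:
    - [[0,0,0.004],0,0.35]
    - [[0,0,0.008],0,0.35]
    - [[0,0,0.012],0,0.35]
    - [[0,0,0.016],0,0.35]
    - [[0,0,0.016],0,0.35]

```text
clock: 23.7
position: [0.5682, -0.2846, 0.0811]
tcp_rot: [[0.979, 0.205, -0.0], [0.205, -0.979, 0.0], [-0.0, -0.0, -1.0]]
contact_force: [0.1, 0.1, -2.4]
width: 0.0471
```

>>> carry_out:
  commands:
    - [[0,0,0.004],0,0.35]
    - [[0,0,0.008],0,0.35]
    - [[0,0,0.012],0,0.35]
    - [[0,0,0.012],0,0.35]
    - [[0,0,0.012],0,0.35]

```text
clock: 24.32
position: [0.5688, -0.2849, 0.0808]
tcp_rot: [[0.979, 0.205, 0.002], [0.205, -0.979, -0.001], [0.001, 0.001, -1.0]]
contact_force: [-1.3, 1.0, 9.4]
width: 0.0471
```

>>> carry_out:
  commands:
    - [[0,0,-0.01],0,0.4]
    - [[0,0,-0.012],0,0.7]
    - [[0,0,-0.012],0,1]
    - [[0,0,-0.012],0,1]
    - [[0,0,-0.012],0,1]

```text
clock: 24.95
position: [0.5682, -0.2846, 0.0811]
tcp_rot: [[0.979, 0.205, -0.0], [0.205, -0.979, 0.0], [-0.0, -0.0, -1.0]]
contact_force: [0.0, 0.1, 0.4]
width: 0.0857
```

>>> carry_out:
  commands:
    - [[0,0,-0.1],0,1]
    - [[0,0,-0.3],0,1]
    - [[0,0,-0.6],0,1]
    - [[0,0,-0.9],0,1]
    - [[0,0,-0.9],0,1]

```text
clock: 25.58
position: [0.5694, -0.2852, 0.2217]
tcp_rot: [[0.979, 0.205, 0.006], [0.205, -0.979, -0.003], [0.005, 0.005, -1.0]]
contact_force: [0.0, 0.4, 0.1]
width: 0.0854
```

```bash
python3 - <<'E'
from h import *
from fit import circ
P=np.concatenate([cloud(f)[f['range_z']>0] for f in (frame('side'),frame('scene'))])
print('mill base',circ(P,(.568,-.285),.029,.03,.05),'head',circ(P,(.568,-.285),.025,.135,.15))
print('shaker',circ(P,(.474,-.304),.022,.03,.06))
E
python3 plan.py .57 -.13 .22 -5 .5815 .0785 .15 -24.5 .5815 .0785 -.025 -24.5
```

```text
mill base (array([ 0.56965326, -0.28653144]), 228, np.float64(0.0014922613520042382)) head (array([ 0.5689053 , -0.28665878]), 200, np.float64(0.0013280820518557779))
shaker (array([ 0.4752204 , -0.30481588]), 318, np.float64(0.0014752888203353482))
t 25.68 pos [ 0.5683 -0.2847  0.217 ] yaw 11.8 w 0.0853 F [-0.2  0.3 -0.2] tilt -1.000
-> [0.57, -0.13, 0.22, -5.0] call 1 shift [0.111, -0.503, -0.01] spin 0.070
-> [0.57, -0.13, 0.22, -5.0] call 2 shift [0.036, -0.514, -0.01] spin 0.070
-> [0.5815, 0.0785, 0.15, -24.5] call 1 shift [-0.022, -0.696, 0.233] spin 0.081
-> [0.5815, 0.0785, 0.15, -24.5] call 2 shift [-0.14, -0.682, 0.233] spin 0.081
-> [0.5815, 0.0785, -0.025, -24.5] call 1 shift [0.0, -0.0, 0.583] spin -0.000
-> [0.5815, 0.0785, -0.025, -24.5] call 2 shift [0.0, -0.0, 0.583] spin -0.000
```

>>> carry_out:
  commands:
    - [[0.04,-0.2,0],0.02,1]
    - [[0.08,-0.38,0],0.045,1]
    - [[0.111,-0.503,0],0.07,1]
    - [[0.111,-0.503,0],0.07,1]
    - [[0.111,-0.503,0],0.07,1]

```text
clock: 26.3
position: [0.5688, -0.2077, 0.2155]
tcp_rot: [[0.998, 0.061, -0.001], [0.061, -0.998, 0.0], [-0.001, -0.0, -1.0]]
contact_force: [-0.1, 0.3, -0.6]
width: 0.0853
```

>>> carry_out:
  commands:
    - [[0.01,-0.2,0],0.02,1]
    - [[0.02,-0.38,0],0.045,1]
    - [[0.036,-0.514,0],0.07,1]
    - [[0.036,-0.514,0],0.07,1]
    - [[0.036,-0.514,0],0.07,1]

```text
clock: 26.92
position: [0.5698, -0.131, 0.216]
tcp_rot: [[0.996, -0.086, -0.0], [-0.086, -0.996, -0.0], [-0.0, 0.0, -1.0]]
contact_force: [-0.3, 0.7, 0.6]
width: 0.0848
```

>>> carry_out:
  commands:
    - [[0,-0.22,0.05],0.02,1]
    - [[-0.01,-0.5,0.13],0.05,1]
    - [[-0.022,-0.696,0.233],0.081,1]
    - [[-0.022,-0.696,0.233],0.081,1]
    - [[-0.022,-0.696,0.233],0.081,1]

```text
clock: 27.55
position: [0.5758, -0.0268, 0.1815]
tcp_rot: [[0.967, -0.253, 0.0], [-0.253, -0.967, -0.0], [0.0, 0.0, -1.0]]
contact_force: [-0.1, 0.6, -0.2]
width: 0.0853
```

>>> carry_out:
  commands:
    - [[-0.04,-0.22,0.05],0.02,1]
    - [[-0.09,-0.5,0.13],0.05,1]
    - [[-0.14,-0.682,0.233],0.081,1]
    - [[-0.14,-0.682,0.233],0.081,1]
    - [[-0.14,-0.682,0.233],0.081,1]

```text
clock: 28.18
position: [0.5817, 0.0773, 0.147]
tcp_rot: [[0.911, -0.413, 0.001], [-0.413, -0.911, -0.0], [0.001, -0.0, -1.0]]
contact_force: [-1.3, 0.3, 0.2]
width: 0.0854
```

```bash
python3 - <<'E'
from h import *
from fit import circ
f=frame('wrist');np.save('w7.npy',f,allow_pickle=True); P=cloud(f)[f['range_z']>0]
print('jar',circ(P,(.5815,.0785),.0305,.048,.057))
E
python3 plan.py .5815 .0785 .05 -24.5 .5815 .0785 -.025 -24.5
```

```text
jar (array([0.58242223, 0.07962453]), 59, np.float64(4.265581866374005e-05))
t 28.23 pos [0.5817 0.0772 0.1471] yaw -24.4 w 0.0852 F [-0.2 -0.3  0.2] tilt -1.000
-> [0.5815, 0.0785, 0.05, -24.5] call 1 shift [-0.005, -0.007, 0.647] spin 0.001
-> [0.5815, 0.0785, -0.025, -24.5] call 1 shift [0.0, -0.0, 0.5] spin -0.000
```

>>> carry_out:
  commands:
    - [[-0.004,-0.008,0.15],0,1]
    - [[-0.004,-0.008,0.3],0,1]
    - [[-0.004,-0.008,0.5],0,1]
    - [[-0.004,-0.008,0.65],0,1]
    - [[-0.004,-0.008,0.65],0,1]

```text
clock: 28.85
position: [0.58, 0.0791, 0.0463]
tcp_rot: [[0.91, -0.414, -0.004], [-0.414, -0.91, -0.0], [-0.003, 0.002, -1.0]]
contact_force: [-0.4, -0.6, 0.6]
width: 0.0853
```

>>> carry_out:
  commands:
    - [[0,0,0.12],0,1]
    - [[0,0,0.25],0,1]
    - [[0,0,0.38],0,1]
    - [[0,0,0.49],0,1]
    - [[0,0,0.49],0,1]

```text
clock: 29.48
position: [0.5803, 0.0798, -0.0264]
tcp_rot: [[0.911, -0.413, -0.002], [-0.413, -0.911, -0.0], [-0.002, 0.001, -1.0]]
contact_force: [0.2, -0.1, -0.0]
width: 0.0857
```

>>> carry_out:
  commands:
    - [[0,0,0],0,0.5]
    - [[0,0,0],0,0.5]
    - [[0,0,0],0,0.5]
    - [[0,0,0],0,0.5]
    - [[0,0,0],0,0.5]

```text
clock: 30.1
position: [0.5819, 0.0798, -0.0236]
tcp_rot: [[0.911, -0.413, 0.002], [-0.413, -0.911, -0.0], [0.002, -0.001, -1.0]]
contact_force: [-1.0, -1.5, 6.0]
width: 0.0604
```

```bash
python3 plan.py .5815 .0785 .035 -24.5 .55 .265 .035 -24.5; python3 - <<'E'
from h import *
from fit import circ
f=frame('side'); g=frame('wrist')
cv2.imwrite('pics/s7.png',np.hstack([cv2.resize(f['color'][160:290,180:310],(400,400)),cv2.resize(g['color'][200:400,180:380],(400,400))]))
E
```

```text
t 30.10 pos [ 0.5819  0.0798 -0.0236] yaw -24.4 w 0.0604 F [-1.  -1.5  6. ] tilt -1.000
-> [0.5815, 0.0785, 0.035, -24.5] call 1 shift [0.001, 0.009, -0.391] spin 0.001
-> [0.55, 0.265, 0.035, -24.5] call 1 shift [-0.353, -0.522, -0.0] spin -0.000
-> [0.55, 0.265, 0.035, -24.5] call 2 shift [-0.353, -0.522, -0.0] spin -0.000
```

View pics/s7.png

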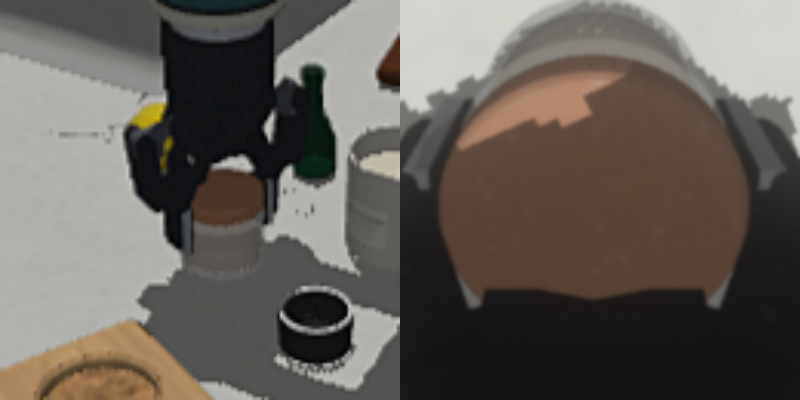

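The grip is good. I'll lift, move halfway, and re-measure the tea wells from closer.

>>> carry_out:
  commands:
    - [[0,0,-0.08],0,0.5]
    - [[0,0,-0.25],0,0.5]
    - [[0,0,-0.5],0,0.5]
    - [[0,0,-0.8],0,0.5]
    - [[0,0,-0.8],0,0.5]

```text
clock: 30.82
position: [0.5829, 0.0801, 0.1]
tcp_rot: [[0.911, -0.413, 0.006], [-0.413, -0.911, 0.001], [0.005, -0.003, -1.0]]
contact_force: [0.4, 0.3, -2.1]
width: 0.0599
```

>>> carry_out:
  commands:
    - [[-0.1,-0.12,0],0,0.5]
    - [[-0.24,-0.3,0],0,0.5]
    - [[-0.42,-0.45,0],0,0.5]
    - [[-0.6,-0.52,0],0,0.5]
    - [[-0.6,-0.52,0],0,0.5]

```text
clock: 31.45
position: [0.5302, 0.1892, 0.0947]
tcp_rot: [[0.911, -0.412, -0.001], [-0.412, -0.911, -0.0], [-0.001, 0.0, -1.0]]
contact_force: [0.3, 0.3, -1.7]
width: 0.0596
```

```bash
sed -i 's/^    P=cloud(f); roi.*/    P=cloud(f); roi=np.hypot(P[...,0]-float(sys.argv[6]),P[...,1]-float(sys.argv[7]))<.13 if len(sys.argv)>6 else np.ones(P.shape[:2],bool); b=np.zeros_like(roi); b[v0:v1,u0:u1]=1; roi\&=b/' wells.py
python3 - <<'E'
from h import *
f=frame('wrist'); np.save('w8.npy',f,allow_pickle=True); cv2.imwrite('pics/w8.png',f['color'])
E
python3 wells.py w7.npy 0 0 560 420 .507 .283; python3 wells.py w8.npy 0 0 560 420 .507 .283;  python3 wells.py w2.npy 0 0 560 420 .507 .283; python3 plan.py
```

```text
table z 0.00016957071711862226 top z 0.021761253497064925
floor comp px [135. 270.] area 1257 world mean [0.5643 0.2714 0.0128] mec 554.4 268.1 r 34.4
table z 0.0002371206159331729 top z 0.02197662847217685
floor comp px [194. 214.] area 4238 world mean [0.5523 0.2657 0.0129] mec 550.9 265.7 r 35.9
block 598.2 280.0 [39.8 39.6] 65.68
heading 65.7 large [618.  323.7] small [578.5 236.2]
table z 0.00013304590619506174 top z 0.02183565164728854
floor comp px [110. 183.] area 1461 world mean [0.5499 0.266  0.0128] mec 549.8 265.5 r 35.9
floor comp px [ 83. 229.] area 866 world mean [0.4617 0.3059 0.0127] mec 461.2 305.9 r 29.6
block 507.2 281.9 [111. 212.] 65.54
heading -24.5 large [550.9 262. ] small [463.5 301.8]
t 31.50 pos [0.5309 0.1885 0.0949] yaw -24.3 w 0.0598 F [-0.5  0.4 -2.3] tilt -1.000Traceback (most recent call last):
  File "wells.py", line 21, in <module>
    cs,_=cv2.findContours(m,cv2.RETR_EXTERNAL,cv2.CHAIN_APPROX_NONE); e=np.array([ray(f,u,v,.022) for u,v in max(cs,key=cv2.contourArea)[:,0]])
                                                                                                             ~~~^^^^^^^^^^^^^^^^^^^^^^^^
ValueError: max() iterable argument is empty
```

View pics/w8.png

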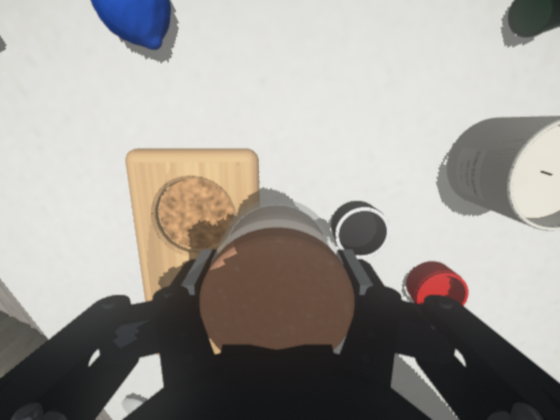

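The wrist view shows the tea board's large well at (194,212), with the jar held in front. I'll cross-check with the fixed cameras, which look from the other side.

```bash
for n in side0 scene0; do python3 wells.py $n.npy 0 0 560 420 .507 .283; done
python3 - <<'E'
from h import *
from scipy.optimize import least_squares
def hole(P,c,r0):
    # top-plane points -> raster, hole boundary; circle fit free radius
    q=P[(abs(P[:,2]-.022)<.002)&(np.hypot(P[:,0]-c[0],P[:,1]-c[1])<r0+.02)]
    a=np.arctan2(q[:,1]-c[1],q[:,0]-c[0]); r=np.hypot(q[:,0]-c[0],q[:,1]-c[1]); B=[]
    for k in np.arange(-np.pi,np.pi,.12):
        m=(abs(a-k)<.06)&(r>r0*.7)
        if m.sum()>3: j=np.nonzero(m)[0][np.argsort(r[m])[1]]; B.append(q[j,:2])
    B=np.array(B); s=least_squares(lambda p:np.hypot(*(B-p[:2]).T)-p[2],[*c,r0],loss='soft_l1',f_scale=.001); return s.x.round(4),len(B),np.median(abs(s.fun)).round(4)
for n in ('side0','scene0','w2','w8'):
    f=np.load(n+'.npy',allow_pickle=True).item(); P=cloud(f)[f['range_z']>0]
    print(n,'tea L',hole(P,(.5505,.264),.037),'S',hole(P,(.4625,.304),.031), 'din L',hole(P,(.568,-.284),.035) if n!='w8' else '')
E
```

```text
table z 0.000656545126905328 top z 0.022319976085666493
floor comp px [209. 289.] area 531 world mean [0.5581 0.2604 0.0134] mec 554.4 258.8 r 34.0
floor comp px [239. 321.] area 588 world mean [0.4643 0.2987 0.0134] mec 464.6 298.5 r 29.0
block 504.4 284.3 [112.2 211.3] 66.41
heading -23.6 large [548.4 265.1] small [460.4 303.5]
table z -0.0009026775441903778 top z 0.02090643274583137
floor comp px [200. 263.] area 476 world mean [0.5549 0.2594 0.0119] mec 553.6 260.5 r 34.9
floor comp px [215. 290.] area 441 world mean [0.4665 0.2995 0.0118] mec 465.5 300.0 r 29.0
block 464.9 303.8 [103.6 119.6] 60.47
heading -29.5 large [506.7 280.2] small [423.1 327.5]
side0 tea L (array([0.5493, 0.2638, 0.0383]), 53, np.float64(0.0006)) S (array([0.4615, 0.3032, 0.0323]), 53, np.float64(0.0004)) din L (array([ 0.5672, -0.2806,  0.0395]), 22, np.float64(0.0024))
scene0 tea L (array([0.5486, 0.2649, 0.0402]), 52, np.float64(0.0008)) S (array([0.4612, 0.304 , 0.0342]), 53, np.float64(0.0009)) din L (array([ 0.5673, -0.2822,  0.0426]), 12, np.float64(0.0017))
w2 tea L (array([0.551 , 0.2631, 0.0376]), 53, np.float64(0.0005)) S (array([0.4637, 0.3022, 0.0321]), 53, np.float64(0.0005)) din L (array([ 0.568 , -0.283 ,  0.0356]), 53, np.float64(0.0005))
w8 tea L (array([0.5511, 0.2637, 0.0366]), 40, np.float64(0.0003)) S (array([0.4658, 0.3155, 0.0385]), 10, np.float64(0.002)) din L
```

```bash
python3 plan.py .5505 .2637 .045 -24.3 .5505 .2637 -.007 -24.3
```

```text
t 31.50 pos [0.5309 0.1885 0.0949] yaw -24.3 w 0.0598 F [-0.5  0.4 -2.3] tilt -1.000
-> [0.5505, 0.2637, 0.045, -24.3] call 1 shift [-0.087, -0.511, 0.332] spin -0.000
-> [0.5505, 0.2637, -0.007, -24.3] call 1 shift [0.0, -0.0, 0.347] spin -0.000
```

>>> carry_out:
  commands:
    - [[-0.02,-0.1,0],0,0.5]
    - [[-0.05,-0.3,0],0,0.5]
    - [[-0.087,-0.511,0.1],0,0.5]
    - [[-0.087,-0.511,0.332],0,0.5]
    - [[-0.087,-0.511,0.332],0,0.5]

```text
clock: 32.12
position: [0.5502, 0.2629, 0.0426]
tcp_rot: [[0.911, -0.413, -0.005], [-0.413, -0.911, -0.002], [-0.003, 0.004, -1.0]]
contact_force: [-0.1, 0.1, -1.7]
width: 0.0602
```

>>> carry_out:
  commands:
    - [[0,0,0.08],0,0.5]
    - [[0,0,0.16],0,0.5]
    - [[0,0,0.22],0,0.5]
    - [[0,0,0.22],0,0.5]
    - [[0,0,0.22],0,0.5]

```text
clock: 32.75
position: [0.5515, 0.2633, 0.0129]
tcp_rot: [[0.911, -0.413, 0.0], [-0.413, -0.911, 0.0], [0.0, -0.0, -1.0]]
contact_force: [-0.2, -0.5, -2.1]
width: 0.0597
```

```bash
python3 plan.py .5505 .2637 -.009 -24.3;  python3 - <<'E'
from h import *
from fit import circ
P=np.concatenate([cloud(f)[f['range_z']>0] for f in (frame('side'),frame('scene'))])
print('jar',circ(P,(.5505,.2637),.031,.036,.055)); q=P[np.hypot(P[:,0]-.5505,P[:,1]-.2637)<.033]; print(np.percentile(q[q[:,2]<.2][:,2],[2,50,95]))
E
```

```text
t 32.75 pos [0.5515 0.2633 0.0129] yaw -24.4 w 0.0597 F [-0.2 -0.5 -2.1] tilt -1.000
-> [0.5505, 0.2637, -0.009, -24.3] call 1 shift [-0.007, 0.0, 0.146] spin -0.001
jar (array([0.55199519, 0.26323603]), 408, np.float64(0.0006927530536613973))
[0.01135346 0.09471396 0.16147664]
```

>>> carry_out:
  commands:
    - [[-0.006,0,0.04],0,0.5]
    - [[-0.006,0,0.08],0,0.5]
    - [[-0.006,0,0.12],0,0.5]
    - [[-0.006,0,0.15],0,0.5]
    - [[-0.006,0,0.15],0,0.5]

```text
clock: 33.48
position: [0.5503, 0.2635, -0.0105]
tcp_rot: [[0.911, -0.413, -0.001], [-0.413, -0.911, -0.0], [-0.0, 0.001, -1.0]]
contact_force: [-0.6, 0.2, -2.1]
width: 0.0598
```

>>> carry_out:
  commands:
    - [[0,0,0.005],0,0.5]
    - [[0,0,0.01],0,0.5]
    - [[0,0,0.015],0,0.5]
    - [[0,0,0.02],0,0.5]
    - [[0,0,0.02],0,0.5]

```text
clock: 34.1
position: [0.5508, 0.2637, -0.0116]
tcp_rot: [[0.911, -0.413, 0.001], [-0.413, -0.911, 0.0], [0.001, -0.0, -1.0]]
contact_force: [-5.9, -2.7, 11.9]
width: 0.0594
```

>>> carry_out:
  commands:
    - [[0,0,-0.012],0,0.6]
    - [[0,0,-0.012],0,0.8]
    - [[0,0,-0.012],0,0.95]
    - [[0,0,-0.012],0,0.95]
    - [[0,0,-0.012],0,0.95]

```text
clock: 34.72
position: [0.5505, 0.2636, -0.0113]
tcp_rot: [[0.911, -0.413, -0.0], [-0.413, -0.911, -0.0], [-0.0, 0.0, -1.0]]
contact_force: [-0.2, 0.0, 0.0]
width: 0.0814
```

>>> carry_out:
  commands:
    - [[0,0,-0.1],0,1]
    - [[0,0,-0.3],0,1]
    - [[0,0,-0.6],0,1]
    - [[0,0,-0.98],0,1]
    - [[0,0,-0.98],0,1]

```text
clock: 35.35
position: [0.5523, 0.2645, 0.1423]
tcp_rot: [[0.911, -0.413, 0.008], [-0.413, -0.911, 0.003], [0.006, -0.006, -1.0]]
contact_force: [-0.3, -0.3, 0.2]
width: 0.0858
```

```bash
python3 plan.py .4755 .1305 .10 -24.3;  python3 - <<'E'
from h import *
from fit import circ
P=np.concatenate([cloud(f)[f['range_z']>0] for f in (frame('side'),frame('scene'))])
print('jar',circ(P,(.5505,.2637),.031,.03,.055),circ(P,(.5505,.2637),.0305,.061,.069)); q=P[np.hypot(P[:,0]-.5505,P[:,1]-.2637)<.02]; print(np.percentile(q[:,2],50))
E
```

```text
t 35.35 pos [0.5523 0.2645 0.1423] yaw -24.4 w 0.0858 F [-0.3 -0.3  0.2] tilt -1.000
-> [0.4755, 0.1305, 0.1, -24.3] call 1 shift [-0.097, 1.025, 0.282] spin -0.001
jar (array([0.55126988, 0.2637621 ]), 712, np.float64(0.0007814756080321457)) (array([0.55115641, 0.263874  ]), 230, np.float64(0.0006989536482707656))
0.2629348884282823
```

Jar placed within about 1 mm of the well. Moving to the pot.

>>> carry_out:
  commands:
    - [[-0.03,0.3,0],0,1]
    - [[-0.06,0.6,0.05],0,1]
    - [[-0.09,0.9,0.15],0,1]
    - [[-0.097,1.0,0.28],0,1]
    - [[-0.097,1.0,0.28],0,1]

```text
clock: 36.08
position: [0.474, 0.1322, 0.0921]
tcp_rot: [[0.91, -0.415, -0.003], [-0.415, -0.91, -0.001], [-0.002, 0.002, -1.0]]
contact_force: [-0.2, 0.5, 0.1]
width: 0.0852
```

```bash
python3 - <<'E'
from h import *
from fit import circ
f=frame('wrist'); P=cloud(f)[f['range_z']>0]
print('pot side',circ(P,(.476,.1305),.025,.010,.024,pad=.006))
q=P[(abs(P[:,2]-.029)<.003)&(np.hypot(P[:,0]-.476,P[:,1]-.1305)<.032)]; print('rim',len(q),cv2.minEnclosingCircle((q[:,:2]*1e3).astype(np.float32)),q[:,2].max())
f=frame('side');P=cloud(f)[f['range_z']>0]; q=P[(abs(P[:,2]-.029)<.003)&(np.hypot(P[:,0]-.476,P[:,1]-.1305)<.032)]; print('rim side',len(q),cv2.minEnclosingCircle((q[:,:2]*1e3).astype(np.float32)),q[:,2].max())
E
python3 plan.py .4757 .1305 .02 -24.3 .4757 .1305 -.034 -24.3
```

```text
pot side (array([0.47932315, 0.1300899 ]), 342, np.float64(0.0006870316241073555))
rim 612 ((476.96868896484375, 130.7731170654297), 24.850732803344727) 0.03131015160089823
rim side 126 ((476.12286376953125, 129.31991577148438), 25.85053825378418) 0.03176621350704001
t 36.17 pos [0.4754 0.1334 0.094 ] yaw -24.4 w 0.0854 F [-0.1 -0.4 -0.2] tilt -1.000
-> [0.4757, 0.1305, 0.02, -24.3] call 1 shift [0.01, 0.017, 0.493] spin -0.001
-> [0.4757, 0.1305, -0.034, -24.3] call 1 shift [0.0, -0.0, 0.36] spin -0.000
```

>>> carry_out:
  commands:
    - [[0.016,0.015,0.1],0,1]
    - [[0.016,0.015,0.25],0,1]
    - [[0.016,0.015,0.4],0,1]
    - [[0.016,0.015,0.5],0,1]
    - [[0.016,0.015,0.5],0,1]

```text
clock: 36.8
position: [0.476, 0.1301, 0.0176]
tcp_rot: [[0.911, -0.413, -0.002], [-0.413, -0.911, -0.0], [-0.002, 0.001, -1.0]]
contact_force: [-0.0, 0.1, 0.8]
width: 0.0853
```

>>> carry_out:
  commands:
    - [[0,0,0.1],0,1]
    - [[0,0,0.2],0,1]
    - [[0,0,0.3],0,1]
    - [[0,0,0.35],0,1]
    - [[0,0,0.35],0,1]

```text
clock: 37.42
position: [0.4762, 0.1299, -0.0343]
tcp_rot: [[0.911, -0.413, -0.001], [-0.413, -0.911, -0.0], [-0.001, 0.001, -1.0]]
contact_force: [-0.6, -0.5, 0.2]
width: 0.0856
```

>>> carry_out:
  commands:
    - [[0,0,0],0,0.4]
    - [[0,0,0],0,0.4]
    - [[0,0,0],0,0.4]
    - [[0,0,0],0,0.4]
    - [[0,0,0],0,0.4]
  newtons: 30

```text
clock: 38.05
position: [0.4769, 0.1301, -0.0329]
tcp_rot: [[0.911, -0.413, 0.001], [-0.413, -0.911, 0.0], [0.001, -0.001, -1.0]]
contact_force: [-1.7, 1.5, 6.2]
width: 0.0477
```

```bash
python3 plan.py; python3 - <<'E'
from h import *
f=frame('side'); g=frame('wrist')
cv2.imwrite('pics/s9.png',np.hstack([cv2.resize(f['color'][190:310,220:340],(400,400)),cv2.resize(g['color'][200:400,180:380],(400,400))]))
o=ctrl.get_obs();R=np.array(o['tcp_rot']);p=np.array(o['position']); P=(cloud(f)[f['range_z']>0]-p)@R
for z in np.arange(-.07,-.03,.004):
    s=P[(abs(P[:,2]-z)<.002)&(np.hypot(P[:,0],P[:,1])<.06)]
    if len(s): print('%.3f'%z,len(s),'x',np.percentile(s[:,0],[2,98]).round(3),'y',np.percentile(s[:,1],[2,50,98]).round(3))
E
```

```text
t 38.05 pos [ 0.4769  0.1301 -0.0329] yaw -24.4 w 0.0477 F [-1.7  1.5  6.2] tilt -1.000
-0.070 34 x [-0.012  0.007] y [-0.038 -0.028  0.032]
-0.066 37 x [-0.016  0.013] y [-0.037  0.023  0.037]
-0.062 94 x [-0.024  0.021] y [-0.038  0.004  0.03 ]
-0.058 87 x [-0.026  0.022] y [-0.037  0.001  0.035]
-0.054 79 x [-0.025  0.023] y [-0.037  0.     0.029]
-0.050 67 x [-0.024  0.023] y [-0.036  0.001  0.033]
-0.046 67 x [-0.025  0.022] y [-0.029  0.004  0.026]
-0.042 76 x [-0.024  0.023] y [-0.026  0.007  0.023]
-0.038 61 x [-0.045  0.022] y [-0.035  0.002  0.03 ]
-0.034 1027 x [-0.056  0.047] y [-0.055 -0.017  0.055]
-0.030 32 x [-0.055  0.044] y [-0.055 -0.036  0.046]
```

View pics/s9.png

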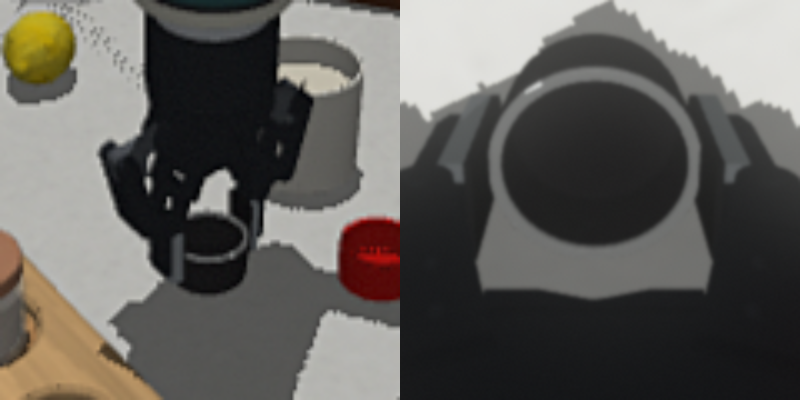

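The pot is gripped squarely, with the tips about 15 mm up its side. Lifting and carrying it over.

>>> carry_out:
  commands:
    - [[0,0,-0.08],0,0.4]
    - [[0,0,-0.2],0,0.4]
    - [[0,0,-0.4],0,0.4]
    - [[0,0,-0.55],0,0.4]
    - [[0,0,-0.55],0,0.4]

```text
clock: 38.78
position: [0.4776, 0.1303, 0.0516]
tcp_rot: [[0.911, -0.413, 0.004], [-0.413, -0.911, 0.001], [0.003, -0.002, -1.0]]
contact_force: [-0.5, 0.1, -1.5]
width: 0.0477
```

```bash
python3 plan.py .463 .3027 .05 -24.3 .463 .3027 -.01 -24.3
```

```text
t 38.77 pos [0.4776 0.1303 0.0516] yaw -24.4 w 0.0477 F [-0.5  0.1 -1.5] tilt -1.000
-> [0.463, 0.3027, 0.05, -24.3] call 1 shift [-0.282, -0.503, 0.005] spin -0.000
-> [0.463, 0.3027, 0.05, -24.3] call 2 shift [-0.281, -0.503, 0.005] spin -0.000
-> [0.463, 0.3027, -0.01, -24.3] call 1 shift [0.0, -0.0, 0.4] spin -0.000
```

>>> carry_out:
  commands:
    - [[-0.05,-0.08,0],0,0.4]
    - [[-0.14,-0.25,0],0,0.4]
    - [[-0.22,-0.4,0],0,0.4]
    - [[-0.282,-0.503,0],0,0.4]
    - [[-0.282,-0.503,0],0,0.4]

```text
clock: 39.4
position: [0.4685, 0.2173, 0.0481]
tcp_rot: [[0.911, -0.412, -0.001], [-0.412, -0.911, -0.0], [-0.001, 0.001, -1.0]]
contact_force: [0.2, 1.0, -1.0]
width: 0.048
```

>>> carry_out:
  commands:
    - [[-0.05,-0.08,0],0,0.4]
    - [[-0.14,-0.25,0],0,0.4]
    - [[-0.22,-0.4,0],0,0.4]
    - [[-0.28,-0.503,0],0,0.4]
    - [[-0.28,-0.503,0],0,0.4]

```text
clock: 40.02
position: [0.4619, 0.303, 0.0486]
tcp_rot: [[0.911, -0.412, -0.0], [-0.412, -0.911, -0.0], [-0.0, 0.0, -1.0]]
contact_force: [0.0, 0.1, -0.3]
width: 0.0473
```

>>> carry_out:
  commands:
    - [[0,0,0.08],0,0.4]
    - [[0,0,0.16],0,0.4]
    - [[0,0,0.24],0,0.4]
    - [[0,0,0.3],0,0.4]
    - [[0,0,0.3],0,0.4]

```text
clock: 40.65
position: [0.4618, 0.3019, 0.0029]
tcp_rot: [[0.91, -0.414, -0.001], [-0.414, -0.91, -0.001], [-0.001, 0.001, -1.0]]
contact_force: [-0.0, 0.2, 0.2]
width: 0.0479
```

```bash
python3 plan.py .463 .3027 -.0195 -24.3; python3 - <<'E'
from h import *
from fit import circ
P=np.concatenate([cloud(f)[f['range_z']>0] for f in (frame('side'),frame('scene'))])
print('pot',circ(P,(.463,.3027),.025,.04,.062)); print('jar',circ(P,(.5505,.2637),.031,.03,.055))
E
```

```text
t 40.65 pos [0.4618 0.3019 0.0029] yaw -24.4 w 0.0479 F [-0.   0.2  0.2] tilt -1.000
-> [0.463, 0.3027, -0.0195, -24.3] call 1 shift [0.005, -0.008, 0.149] spin -0.001
pot (array([0.46106994, 0.30410806]), 1086, np.float64(0.001742585058976039))
jar (array([0.55077622, 0.26341367]), 186, np.float64(0.0005587907044583874))
```

>>> carry_out:
  commands:
    - [[0.005,-0.003,0.04],0,0.4]
    - [[0.005,-0.003,0.08],0,0.4]
    - [[0.005,-0.003,0.12],0,0.4]
    - [[0.005,-0.003,0.145],0,0.4]
    - [[0.005,-0.003,0.145],0,0.4]

```text
clock: 41.38
position: [0.4628, 0.3023, -0.0183]
tcp_rot: [[0.911, -0.413, -0.001], [-0.413, -0.911, -0.0], [-0.0, 0.001, -1.0]]
contact_force: [1.3, -0.2, -0.1]
width: 0.0478
```

>>> carry_out:
  commands:
    - [[0,0,0.005],0,0.4]
    - [[0,0,0.01],0,0.4]
    - [[0,0,0.015],0,0.4]
    - [[0,0,0.02],0,0.4]
    - [[0,0,0.02],0,0.4]

```text
clock: 42.0
position: [0.4632, 0.3026, -0.0202]
tcp_rot: [[0.911, -0.413, 0.001], [-0.413, -0.911, 0.0], [0.0, -0.001, -1.0]]
contact_force: [-3.0, -1.2, 6.3]
width: 0.0478
```

>>> carry_out:
  commands:
    - [[0,0,-0.008],0,0.55]
    - [[0,0,-0.01],0,0.7]
    - [[0,0,-0.01],0,0.8]
    - [[0,0,-0.01],0,0.8]
    - [[0,0,-0.01],0,0.8]

```text
clock: 42.62
position: [0.463, 0.3024, -0.0195]
tcp_rot: [[0.911, -0.413, -0.0], [-0.413, -0.911, -0.0], [-0.0, 0.0, -1.0]]
contact_force: [-0.3, -0.4, 0.8]
width: 0.0684
```

>>> carry_out:
  commands:
    - [[0,0,-0.1],0,0.9]
    - [[0,0,-0.3],0,1]
    - [[0,0,-0.6],0,1]
    - [[0,0,-0.98],0,1]
    - [[0,0,-0.98],0,1]

```text
clock: 43.25
position: [0.4647, 0.3034, 0.1337]
tcp_rot: [[0.911, -0.413, 0.007], [-0.413, -0.911, 0.004], [0.005, -0.007, -1.0]]
contact_force: [0.3, -0.3, -0.9]
width: 0.0855
```

```bash
python3 - <<'E'
from h import *
from fit import circ
f=frame('wrist'); P=cloud(f)[f['range_z']>0]
q=P[(abs(P[:,2]-.041)<.003)&(np.hypot(P[:,0]-.463,P[:,1]-.3027)<.032)]; print('rim',len(q),cv2.minEnclosingCircle((q[:,:2]*1e3).astype(np.float32)),np.median(q[:,2]))
for n in ('side','scene'):
    f=frame(n);P=cloud(f)[f['range_z']>0]; q=P[(abs(P[:,2]-.041)<.003)&(np.hypot(P[:,0]-.463,P[:,1]-.3027)<.032)]; print('rim side',len(q),cv2.minEnclosingCircle((q[:,:2]*1e3).astype(np.float32)),np.median(q[:,2]))
E
python3 plan.py .58 .15 .15 -50 .70 -.0065 .13 -75
```

```text
rim 489 ((463.58270263671875, 303.71856689453125), 24.611299514770508) 0.041156998859275706
rim side 175 ((462.18194580078125, 301.60009765625), 25.65382194519043) 0.041177247933243066
rim side 100 ((461.7579345703125, 303.399658203125), 25.766489028930664) 0.039720822293835556
t 43.40 pos [0.4627 0.3022 0.1273] yaw -24.4 w 0.0858 F [-0.6  0.2 -0.8] tilt -1.000
-> [0.58, 0.15, 0.15, -50.0] call 1 shift [0.566, 0.3, -0.076] spin 0.107
-> [0.58, 0.15, 0.15, -50.0] call 2 shift [0.618, 0.168, -0.076] spin 0.107
-> [0.7, -0.0065, 0.13, -75.0] call 1 shift [0.657, 0.029, 0.067] spin 0.104
-> [0.7, -0.0065, 0.13, -75.0] call 2 shift [0.647, -0.114, 0.067] spin 0.104
```

Pot seated with its rim at z = 0.041, as expected. Its centre is about (0.463, 0.303). Now the lemon.

>>> carry_out:
  commands:
    - [[0.15,0.08,-0.07],0.03,1]
    - [[0.35,0.18,-0.07],0.07,1]
    - [[0.566,0.3,-0.07],0.107,1]
    - [[0.566,0.3,-0.07],0.107,1]
    - [[0.566,0.3,-0.07],0.107,1]

```text
clock: 44.02
position: [0.5211, 0.2263, 0.137]
tcp_rot: [[0.796, -0.605, -0.002], [-0.605, -0.796, -0.0], [-0.001, 0.001, -1.0]]
contact_force: [0.3, -0.0, -0.2]
width: 0.0855
```

>>> carry_out:
  commands:
    - [[0.2,0.05,-0.07],0.03,1]
    - [[0.4,0.11,-0.07],0.07,1]
    - [[0.618,0.168,-0.07],0.107,1]
    - [[0.618,0.168,-0.07],0.107,1]
    - [[0.618,0.168,-0.07],0.107,1]

```text
clock: 44.65
position: [0.5796, 0.151, 0.1482]
tcp_rot: [[0.643, -0.766, -0.001], [-0.766, -0.643, 0.0], [-0.001, 0.0, -1.0]]
contact_force: [-0.1, 0.2, -0.9]
width: 0.0851
```

>>> carry_out:
  commands:
    - [[0.2,0.01,0.03],0.03,1]
    - [[0.4,0.02,0.05],0.07,1]
    - [[0.657,0.029,0.067],0.104,1]
    - [[0.657,0.029,0.067],0.104,1]
    - [[0.657,0.029,0.067],0.104,1]

```text
clock: 45.28
position: [0.6395, 0.0728, 0.1384]
tcp_rot: [[0.462, -0.887, -0.0], [-0.887, -0.462, 0.0], [-0.0, 0.0, -1.0]]
contact_force: [-0.7, -0.2, -1.0]
width: 0.0852
```

>>> carry_out:
  commands:
    - [[0.2,-0.04,0.03],0.03,1]
    - [[0.4,-0.08,0.05],0.07,1]
    - [[0.647,-0.114,0.067],0.104,1]
    - [[0.647,-0.114,0.067],0.104,1]
    - [[0.647,-0.114,0.067],0.104,1]

```text
clock: 45.9
position: [0.6995, -0.0053, 0.1286]
tcp_rot: [[0.26, -0.966, -0.0], [-0.966, -0.26, 0.0], [-0.0, -0.0, -1.0]]
contact_force: [0.2, 0.1, -0.3]
width: 0.0852
```

```bash
cat > lem.py <<'E'
from h import *
f=frame('wrist'); hsv=cv2.cvtColor(f['color'],cv2.COLOR_BGR2HSV)
m=cv2.inRange(hsv,(18,90,30),(38,255,255)); P=cloud(f)
m[~((np.hypot(P[...,0]-.7,P[...,1]+.0065)<.06)&(P[...,2]<.065)&(P[...,2]>.005))]=0
cs,_=cv2.findContours(m,cv2.RETR_EXTERNAL,cv2.CHAIN_APPROX_NONE); c=max(cs,key=cv2.contourArea)
e=(np.array([ray(f,u,v,.024) for u,v in c[:,0]])[:,:2]*1e3).astype(np.float32); print(cv2.contourArea(c),'outline',cv2.fitEllipse(e),cv2.minAreaRect(e))
q=P[m>0]; t=q[q[:,2]>np.percentile(q[:,2],85)]; print('top',q[:,2].max(),t.mean(0))
w,V=np.linalg.eigh(np.cov(q[:,:2].T)); print('pca angle',np.degrees(np.arctan2(V[1,1],V[0,1])))
cv2.imwrite('pics/lem.png',f['color'])
E
python3 lem.py; python3 plan.py .70 -.0065 .05 -75 .7 -.0065 -.037 -75
```

```text
2409.0 outline ((699.68701171875, -3.8323888778686523), (49.138938903808594, 64.44837188720703), 11.076284408569336) ((699.0769653320312, -4.088924407958984), (56.161197662353516, 54.91210174560547), 58.205299377441406)
top 0.05270523247975423 [ 0.70115695 -0.005813    0.05075941]
pca angle 100.21565630262016
t 45.95 pos [ 0.6995 -0.0051  0.1288] yaw -74.9 w 0.0854 F [ 0.8  0.2 -0.6] tilt -1.000
-> [0.7, -0.0065, 0.05, -75.0] call 1 shift [0.01, -0.001, 0.525] spin 0.001
-> [0.7, -0.0065, -0.037, -75.0] call 1 shift [0.0, -0.0, 0.58] spin -0.000
```

View pics/lem.png

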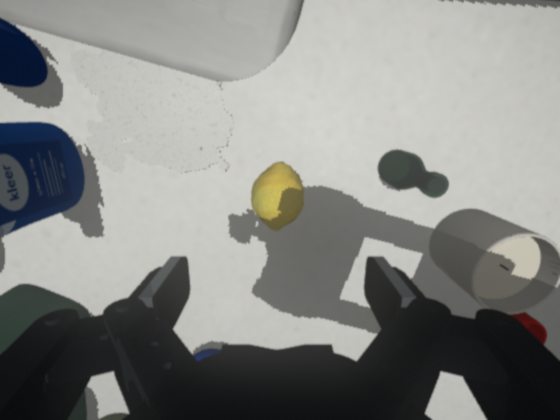

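The lemon, at (277,195), lies along the tool's x axis between the open fingers, with nothing nearby. Descending.

>>> carry_out:
  commands:
    - [[0.006,0,0.15],0,1]
    - [[0.006,0,0.3],0,1]
    - [[0.006,0,0.5],0,1]
    - [[0.006,0,0.6],0,1]
    - [[0.006,0,0.6],0,1]

```text
clock: 46.58
position: [0.6994, -0.0073, 0.0368]
tcp_rot: [[0.258, -0.966, -0.002], [-0.966, -0.258, 0.0], [-0.001, 0.002, -1.0]]
contact_force: [-0.6, -0.3, -0.6]
width: 0.0853
```

>>> carry_out:
  commands:
    - [[0,0,0.12],0,1]
    - [[0,0,0.25],0,1]
    - [[0,0,0.4],0,1]
    - [[0,0,0.5],0,1]
    - [[0,0,0.5],0,1]

```text
clock: 47.2
position: [0.6994, -0.0074, -0.0383]
tcp_rot: [[0.258, -0.966, -0.002], [-0.966, -0.258, 0.0], [-0.001, 0.002, -1.0]]
contact_force: [-0.3, -0.1, 1.1]
width: 0.0852
```

>>> carry_out:
  commands:
    - [[0,0,0],0,0.4]
    - [[0,0,0],0,0.4]
    - [[0,0,0],0,0.4]
    - [[0,0,0],0,0.4]
    - [[0,0,0],0,0.4]
  newtons: 25

```text
clock: 47.82
position: [0.701, -0.0074, -0.0353]
tcp_rot: [[0.258, -0.966, 0.002], [-0.966, -0.258, -0.0], [0.001, -0.002, -1.0]]
contact_force: [-0.4, -0.1, 7.7]
width: 0.05
```

>>> carry_out:
  commands:
    - [[0,0,-0.08],0,0.4]
    - [[0,0,-0.2],0,0.4]
    - [[0,0,-0.45],0,0.4]
    - [[0,0,-0.7],0,0.4]
    - [[0,0,-0.7],0,0.4]

```text
clock: 48.45
position: [0.7019, -0.0075, 0.0736]
tcp_rot: [[0.258, -0.966, 0.006], [-0.966, -0.258, -0.0], [0.002, -0.006, -1.0]]
contact_force: [-0.1, -0.7, -1.2]
width: 0.05
```

```bash
python3 - <<'E'
from h import *
o=ctrl.get_obs(); p=np.array(o['position']); R=np.array(o['tcp_rot'])
for n in ('side','scene','wrist'):
    f=frame(n); hsv=cv2.cvtColor(f['color'],cv2.COLOR_BGR2HSV); P=cloud(f)
    m=(cv2.inRange(hsv,(18,90,30),(38,255,255))>0)&(np.hypot(P[...,0]-p[0],P[...,1]-p[1])<.05)&(P[...,2]>.03)&(P[...,2]<p[2]+.12)
    q=(P[m]-p)@R; print(n,m.sum(),'tool min',q.min(0).round(3),'max',q.max(0).round(3))
E
python3 plan.py .58 .15 .10 -50 .463 .303 .10 -24.4
```

```text
side 385 tool min [-0.039 -0.023 -0.089] max [ 0.007  0.028 -0.042]
scene 279 tool min [-0.04  -0.025 -0.089] max [ 0.009  0.026 -0.044]
wrist 11980 tool min [-0.022 -0.025 -0.111] max [ 0.031  0.025 -0.044]
t 48.60 pos [ 0.6999 -0.0074  0.0682] yaw -75.1 w 0.0497 F [-0.5  0.8 -0.9] tilt -1.000
-> [0.58, 0.15, 0.1, -50.0] call 1 shift [-0.61, 0.251, -0.106] spin -0.104
-> [0.58, 0.15, 0.1, -50.0] call 2 shift [-0.65, 0.112, -0.106] spin -0.104
-> [0.463, 0.303, 0.1, -24.4] call 1 shift [-0.641, -0.029, -0.0] spin -0.107
-> [0.463, 0.303, 0.1, -24.4] call 2 shift [-0.619, -0.17, -0.0] spin -0.107
```

>>> carry_out:
  commands:
    - [[-0.1,0.04,-0.1],-0.02,0.4]
    - [[-0.25,0.1,-0.2],-0.05,0.4]
    - [[-0.43,0.17,-0.21],-0.08,0.4]
    - [[-0.61,0.251,-0.21],-0.104,0.4]
    - [[-0.61,0.251,-0.21],-0.104,0.4]

```text
clock: 49.22
position: [0.6384, 0.0736, 0.0997]
tcp_rot: [[0.464, -0.886, -0.001], [-0.886, -0.464, 0.0], [-0.001, 0.0, -1.0]]
contact_force: [-0.5, 0.0, -0.3]
width: 0.0501
```

>>> carry_out:
  commands:
    - [[-0.1,0.02,0],-0.02,0.4]
    - [[-0.25,0.05,0],-0.05,0.4]
    - [[-0.43,0.08,0],-0.08,0.4]
    - [[-0.65,0.112,0],-0.104,0.4]
    - [[-0.65,0.112,0],-0.104,0.4]

```text
clock: 49.85
position: [0.5789, 0.1521, 0.1]
tcp_rot: [[0.645, -0.764, -0.0], [-0.764, -0.645, 0.0], [-0.0, -0.0, -1.0]]
contact_force: [-0.2, -0.0, 0.1]
width: 0.0501
```

>>> carry_out:
  commands:
    - [[-0.1,-0.01,0],-0.02,0.4]
    - [[-0.25,-0.02,0],-0.05,0.4]
    - [[-0.43,-0.02,0],-0.08,0.4]
    - [[-0.641,-0.029,0],-0.107,0.4]
    - [[-0.641,-0.029,0],-0.107,0.4]

```text
clock: 50.48
position: [0.5206, 0.2285, 0.1]
tcp_rot: [[0.799, -0.601, -0.0], [-0.601, -0.799, 0.0], [-0.0, -0.0, -1.0]]
contact_force: [0.3, 0.3, -0.2]
width: 0.0498
```

>>> carry_out:
  commands:
    - [[-0.1,-0.03,0],-0.02,0.4]
    - [[-0.25,-0.06,0],-0.05,0.4]
    - [[-0.43,-0.11,0],-0.08,0.4]
    - [[-0.6,-0.17,0],-0.107,0.4]
    - [[-0.6,-0.17,0],-0.107,0.4]

```text
clock: 51.1
position: [0.4649, 0.3026, 0.0999]
tcp_rot: [[0.912, -0.41, -0.0], [-0.41, -0.912, 0.0], [-0.0, -0.0, -1.0]]
contact_force: [-0.6, -0.1, -1.2]
width: 0.0498
```

```bash
cat > lemheld.py <<'E'
from h import *
o=ctrl.get_obs(); p=np.array(o['position']); R=np.array(o['tcp_rot']); Q=[]
for n in ('side','scene','wrist'):
    f=frame(n); hsv=cv2.cvtColor(f['color'],cv2.COLOR_BGR2HSV); P=cloud(f)
    m=(cv2.inRange(hsv,(22,120,40),(38,255,255))>0)&(np.hypot(P[...,0]-.463,P[...,1]-.303)<.055)&(P[...,2]>.03)&(P[...,2]<p[2]+.12)
    q=(P[m]-p)@R; print(n,m.sum(),'tool min',np.percentile(q,1,axis=0).round(3),'max',np.percentile(q,99,axis=0).round(3)); Q.append(P[m][::max(1,m.sum()//400)])
from scipy.optimize import least_squares
q=np.concatenate(Q)
def res(s):
    d=q-s[:3];u=d[:,0]*np.cos(s[3])+d[:,1]*np.sin(s[3]);v=-d[:,0]*np.sin(s[3])+d[:,1]*np.cos(s[3])
    return (np.sqrt((u/.0345)**2+(v/.0265)**2+(d[:,2]/.0255)**2)-1)*.027
r=least_squares(res,[.463,.303,q[:,2].mean(),-.43],loss='soft_l1',f_scale=.001); print('lemon mid',r.x.round(4),'tool',((r.x[:3]-p)@R).round(4),np.median(abs(r.fun)))
E
python3 lemheld.py; python3 plan.py .4657 .3018 .03 -24.4 .4657 .3018 .004 -24.4
```

```text
side 875 tool min [-0.037 -0.024 -0.087] max [ 0.007  0.021 -0.049]
scene 593 tool min [-0.038 -0.024 -0.086] max [ 0.003  0.021 -0.051]
wrist 11533 tool min [-0.015 -0.021 -0.087] max [ 0.033  0.022 -0.062]
lemon mid [ 0.465   0.3025  0.1603 -0.4058] tool [ 0.0001  0.0001 -0.0603] 0.0007961154892010413
t 51.25 pos [0.4661 0.3011 0.0999] yaw -24.4 w 0.0495 F [ 0.8 -0.4 -1.4] tilt -1.000
-> [0.4657, 0.3018, 0.03, -24.4] call 1 shift [-0.004, -0.003, 0.466] spin -0.000
-> [0.4657, 0.3018, 0.004, -24.4] call 1 shift [0.0, -0.0, 0.173] spin -0.000
```

>>> carry_out:
  commands:
    - [[-0.01,0,0.1],0,0.4]
    - [[-0.01,0,0.25],0,0.4]
    - [[-0.01,0,0.4],0,0.4]
    - [[-0.01,0,0.56],0,0.4]
    - [[-0.01,0,0.56],0,0.4]

```text
clock: 51.88
position: [0.4634, 0.3009, 0.0134]
tcp_rot: [[0.91, -0.414, -0.003], [-0.414, -0.91, -0.002], [-0.002, 0.003, -1.0]]
contact_force: [-0.6, 0.7, -0.8]
width: 0.05
```

>>> carry_out:
  commands:
    - [[0,0,0.02],0,0.4]
    - [[0,0,0.04],0,0.4]
    - [[0,0,0.06],0,0.4]
    - [[0,0,0.07],0,0.4]
    - [[0,0,0.07],0,0.4]

```text
clock: 52.5
position: [0.4645, 0.3021, 0.0054]
tcp_rot: [[0.911, -0.413, -0.0], [-0.413, -0.911, 0.0], [-0.0, 0.0, -1.0]]
contact_force: [-0.1, -0.8, -1.1]
width: 0.0496
```

```bash
python3 plan.py; python3 lemheld.py
```

```text
t 52.50 pos [0.4645 0.3021 0.0054] yaw -24.4 w 0.0496 F [-0.1 -0.8 -1.1] tilt -1.000
side 781 tool min [-0.037 -0.024 -0.087] max [ 0.008  0.022 -0.051]
scene 608 tool min [-0.038 -0.024 -0.086] max [ 0.008  0.022 -0.047]
wrist 11915 tool min [-0.016 -0.024 -0.087] max [ 0.031  0.022 -0.062]
lemon mid [ 0.4644  0.3023  0.0658 -0.3666] tool [-0.0002 -0.0002 -0.0604] 0.0009079087512864831
```

Lower in about 0.6 mm steps until contact.

>>> carry_out:
  commands:
    - [[-0.003,0,0.005],0,0.4]
    - [[-0.005,0,0.01],0,0.4]
    - [[-0.005,0,0.015],0,0.4]
    - [[-0.005,0,0.02],0,0.4]
    - [[-0.005,0,0.02],0,0.4]

```text
clock: 53.28
position: [0.4638, 0.3023, 0.0024]
tcp_rot: [[0.911, -0.413, -0.0], [-0.413, -0.911, -0.0], [0.0, 0.0, -1.0]]
contact_force: [1.4, 0.1, -0.8]
width: 0.0502
```

>>> carry_out:
  commands:
    - [[0,0,0.003],0,0.4]
    - [[0,0,0.006],0,0.4]
    - [[0,0,0.009],0,0.4]
    - [[0,0,0.009],0,0.4]
    - [[0,0,0.009],0,0.4]

```text
clock: 53.9
position: [0.464, 0.3024, 0.0014]
tcp_rot: [[0.911, -0.413, 0.0], [-0.413, -0.911, 0.0], [0.0, -0.0, -1.0]]
contact_force: [1.0, -1.3, 5.0]
width: 0.0499
```

>>> carry_out:
  commands:
    - [[0,0,-0.003],0,0.62]
    - [[0,0,-0.003],0,0.7]
    - [[0,0,-0.003],0,0.8]
    - [[0,0,-0.003],0,0.9]
    - [[0,0,-0.003],0,0.95]

```text
clock: 54.52
position: [0.4638, 0.3024, 0.0015]
tcp_rot: [[0.911, -0.413, -0.0], [-0.413, -0.911, -0.0], [-0.0, 0.0, -1.0]]
contact_force: [-0.6, 0.1, -0.1]
width: 0.0811
```

>>> carry_out:
  commands:
    - [[0,0,-0.05],0,0.95]
    - [[0,0,-0.15],0,0.95]
    - [[0,0,-0.4],0,0.95]
    - [[0,0,-0.7],0,0.95]
    - [[0,0,-0.98],0,0.95]

```text
clock: 55.15
position: [0.4638, 0.3023, 0.1515]
tcp_rot: [[0.911, -0.413, 0.001], [-0.413, -0.911, 0.001], [0.001, -0.001, -1.0]]
contact_force: [0.7, -0.9, 0.2]
width: 0.0811
```

>>> carry_out:
  commands:
    - [[0,0,-0.1],0,0.95]
    - [[0,0,-0.3],0,0.95]
    - [[0,0,-0.5],0,0.95]
    - [[0,0,-0.5],0,0.95]
    - [[0,0,-0.5],0,0.95]

```text
clock: 55.78
position: [0.4636, 0.3022, 0.2228]
tcp_rot: [[0.911, -0.413, -0.001], [-0.413, -0.911, -0.0], [-0.001, 0.001, -1.0]]
contact_force: [-0.4, 0.4, -0.6]
width: 0.0811
```

```bash
python3 plan.py; python3 lemheld.py; python3 - <<'E'
from h import *
from fit import circ
F={n:frame(n) for n in ('side','scene')}
P=np.concatenate([cloud(f)[f['range_z']>0] for f in F.values()])
for nm,c,R,lo,hi in [('shaker',(.474,-.304),.022,.03,.06),('mill',(.568,-.285),.029,.03,.05),('millhead',(.568,-.285),.025,.135,.15),('jar',(.5505,.2637),.031,.03,.055),('pot',(.463,.303),.025,.025,.039),('candle',(.482,-.003),.0395,.01,.075),('bottle',(.588,-.061),.018,.01,.045)]:
    x,k,e=circ(P,c,R,lo,hi); print(nm,x.round(4),k,e.round(4))
g=frame('wrist')
cv2.imwrite('pics/end.png',np.hstack([F['side']['color'][100:400,130:430],g['color'][100:400,130:430]]))
E
```

```text
t 55.77 pos [0.4636 0.3022 0.2228] yaw -24.4 w 0.0811 F [-0.4  0.4 -0.6] tilt -1.000
side 888 tool min [-0.034 -0.032  0.135] max [0.017 0.013 0.173]
scene 616 tool min [-0.035 -0.032  0.136] max [0.014 0.013 0.169]
wrist 1662 tool min [-0.027 -0.028  0.135] max [0.033 0.015 0.158]
lemon mid [ 0.4682  0.3078  0.061  -0.4012] tool [ 0.002  -0.0071  0.1618] 0.0008985606761820293
shaker [ 0.4751 -0.3052] 311 0.0016
mill [ 0.5699 -0.2867] 231 0.0014
millhead [ 0.569  -0.2864] 193 0.0013
jar [0.5513 0.2638] 603 0.0007
pot [0.4629 0.3024] 346 0.0008
candle [ 0.4817 -0.0033] 2190 0.0013
bottle [ 0.5891 -0.0631] 330 0.0015
```

View pics/end.png

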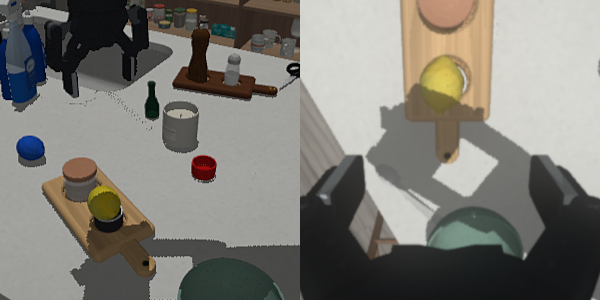

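The last view shows everything placed, but the lemon sits a few mm off the pot's axis, with a crescent of rim visible at (465,80). I'll measure that offset per camera and check that it is at rest.

>>> carry_out:
  commands:
    - [[-0.1,0,0],0,0.95]
    - [[-0.2,0,0],0,0.95]
    - [[-0.3,0,0],0,0.95]
    - [[-0.3,0,0],0,0.95]
    - [[-0.3,0,0],0,0.95]

```text
clock: 56.7
position: [0.4228, 0.321, 0.2237]
tcp_rot: [[0.911, -0.413, 0.0], [-0.413, -0.911, 0.0], [0.0, -0.0, -1.0]]
contact_force: [0.1, -0.4, -0.4]
width: 0.0812
```

```bash
cat > lemsep.py <<'E'
from h import *
from scipy.optimize import least_squares
for n in ('side','scene','wrist'):
    f=frame(n); hsv=cv2.cvtColor(f['color'],cv2.COLOR_BGR2HSV); P=cloud(f)
    m=(cv2.inRange(hsv,(20,110,30),(38,255,255))>0)&(np.hypot(P[...,0]-.465,P[...,1]-.305)<.055)&(P[...,2]>.035)&(P[...,2]<.1)
    q=P[m]
    def res(s):
        d=q-s[:3];u=d[:,0]*np.cos(s[3])+d[:,1]*np.sin(s[3]);v=-d[:,0]*np.sin(s[3])+d[:,1]*np.cos(s[3])
        return (np.sqrt((u/.0345)**2+(v/.0265)**2+(d[:,2]/.0255)**2)-1)*.027
    r=least_squares(res,[.465,.305,.06,-.43],loss='soft_l1',f_scale=.001)
    k=(abs(P[...,2]-.041)<.002)&(np.hypot(P[...,0]-.463,P[...,1]-.3025)<.03)&~m
    c=least_squares(lambda s:np.hypot(P[k][:,0]-s[0],P[k][:,1]-s[1])-.0228,[.463,.3025],loss='soft_l1',f_scale=.001)
    print(n,len(q),'mid',r.x.round(4),np.median(abs(r.fun)).round(4),'zmax',q[:,2].max().round(4),'rim pts',k.sum(),c.x.round(4),'dist %.4f'%np.hypot(*(r.x[:2]-[.463,.3028])))
E
python3 lemsep.py
```

```text
side 914 mid [ 0.4687  0.3059  0.062  -0.5192] 0.0006 zmax 0.0897 rim pts 67 [0.4618 0.3029] dist 0.0065
scene 638 mid [ 0.4683  0.3072  0.0604 -0.5245] 0.0007 zmax 0.0876 rim pts 41 [0.4612 0.3044] dist 0.0069
wrist 1998 mid [ 0.4673  0.3093  0.0613 -0.3922] 0.0007 zmax 0.0889 rim pts 56 [0.4634 0.3035] dist 0.0078
```

```bash
python3 lemsep.py; python3 -c "
from rig import ctrl
print(ctrl.close_job())"
```

```text
side 910 mid [ 0.4688  0.306   0.062  -0.5064] 0.0006 zmax 0.0892 rim pts 67 [0.4619 0.303 ] dist 0.0066
scene 637 mid [ 0.468   0.3074  0.0604 -0.5105] 0.0007 zmax 0.0875 rim pts 41 [0.4611 0.3042] dist 0.0068
wrist 1999 mid [ 0.4672  0.3092  0.0613 -0.3749] 0.0007 zmax 0.0888 rim pts 53 [0.4632 0.3036] dist 0.0077
the job is handed in; nothing more can be done
None
```

The job is handed in at about 57 s on the robot's clock. The mill and shaker stand in the dark board's wells, the jar and black pot stand in the light board's wells, and the lemon rests on the pot.

**Seating:** each of the four touched down at the height expected for its well floor. My measured centres are within about 3 mm of the wells, against the 11 mm allowed.

**Lemon:** it shifted when released and sits 6.5–8 mm off the pot's axis, depending on the camera (limit 14 mm). Its middle is about 49 mm above the pot's underside. It was at rest over repeated looks, so I left it there.

**Other things:** the candle and green bottle measured within about 2 mm of where they started. I did not re-measure the boards at the end; they showed no shift in the last picture.

**Disagreements:**
- **Gripper height:** the fingertips sit about 45 mm behind the reported TCP, not at it. That put the shaker grip on its cap and cost one regrip of the mill; I allowed for it afterwards.
- **Tea wells:** the methods differed by up to about 4 mm, so I used the fits to the well mouths, which agreed best.

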